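# Load the bolt feeder and ease its cover shut

## Robot

A 6-joint arm with a two-finger parallel gripper is mounted at the origin on a cart in front of the work surface, level with it; the furniture and walls round the work are solid. World frame = base frame: x ahead of the robot, y to its left, z up, the work surface at z = 0. Lengths are in m, angles in degrees, forces in N, time in s.
With the tool pointing down it reaches from about 0.375 to 0.9 m from the base axis. Payload 3.1 kg.
Tool frame: the origin (TCP) lies on the centre line of the jaws, within the pads' length; the fingertips stand 25 mm ahead of it and the grasp point (between the pads) lies 6 mm ahead of it; z points along the fingers, y is the line along which they close (so a half turn about z gives the same grasp; the last joint's range is limited). The gripper opens to 87 mm and grips with 3 to 60 N. Pads are 19 mm wide; open, the fingers measure 117 mm over their backs; the gripper's body (75 mm by 190 mm) begins 51 mm behind the grasp point.
Start: joints at [-74.513, 30.224, 82.088, -0, 67.689, -10.227], TCP at [0.271, -0.563, 0.216] pointing down, gripper open.
Joint ranges: [-176.69, 176.69], [-43.24, 126.21], [12.49, 139.97], [-82, 262], [0, 151.66], [-163.58, 163.58]. Speed limits (degrees/s): [159.86, 159.86, 180, 180, 180, 180].

## Interface

Orientations are given as a 3x3 rotation matrix whose columns are the frame's x, y, z axes.
In Python, from rig import * gives the robot as it stands.
- The arm moves only by the tool step_arm, never from a script. Its argument "steps" is a list of rows, each a list of 7 numbers: the shift along the tool's x, y, z normalised to -1 to 1, where 1 is 0.3 m, then the turn, a rotation vector about the tool's x, y, z normalised to -1 to 1, where 1 is 45 degrees, then the gripper's target within -1 to 1 (shut at 1, half-way at 0, fully open at -1). A call has 1 to 8 rows; each row is the pose to reach, as a shift and turn from the pose commanded when the call began, along the tool's axes at that moment; what a row does not reach only later rows make up. A row lasts 1/12 s, in which the tool goes at most 41.7 mm and 7.16 degrees, less where a joint would pass 70% of its speed; a pose out of reach is approached as far as the arm can. A call with a number of a shift or a turn outside -1 to 1 is refused whole. A call with a gripper value outside its range is refused whole. The fingers move at their own pace and stop on an object; the grip force is fixed at half the most. Time passes only in rows, so rows that repeat a pose let the fingers close. It gives the time, the measured TCP pose, the force, the opening and the grip force at its end, in the units of the state.
- read_state(): the state, without advancing time (a new reading comes with each control period).
- capture(name): name is "scene" or "top" or "wrist"; returns a dict with "image" (400x640x3 uint8, red, green, blue), "vertical_fov" (degrees; the focal length in pixels is half the picture's height over the tangent of half this angle, whatever the lens; pixels are square), "cx", "cy" (the principal point, pixels), "world_from_camera" (4x4, takes a point from camera to world coordinates); the wrist camera has in their place "T_tool_cam" (4x4, takes a point from camera to tool coordinates, whose origin is the TCP and whose axes are the flange's). Camera axes: x right, y down, z forward; pixel columns grow to the right and rows downward; lengths in m; the calibration is good to about 2 mm. A picture is of the moment at which its call begins: read the wrist's pose just before it. There is no depth.
- hand_in(): hands the job in; it is judged then, once.
The state is a dict: "time_s": time; "joint_positions": joint angles; "qvel": joint speeds; "tau": joint torques, N m; "position": TCP position; "tcp_rot": TCP orientation; "force": force on the tool from outside, world axes, zero at the start; "moment": the same for the moment, N m; "opening": opening from 0.0 (shut) to 1.0 (fully open); "grasp_force": force on a finger pad.
Only numpy, scipy, OpenCV 4.12 (cv2) and the standard library are available. Lean on these libraries where they do the work, as an engineer would, in place of code of your own. Each camera call takes 0.05 s, during which the arm holds its last target. There are 200 camera calls.

## Task

Feed all the hex-head bolts lying on the desk (three or four) into the sloping orienting chute: each must drop its shank through the slot and slide down, so that all hang by their heads, tips down, in one row at the low end. Then, once they are all in the row, bring the chute's sprung cover flap fully shut over them, easing it down all the way instead of letting it slam. Leave the oil bottle, padlock and hex key where they are.

Things in the scene. Friction and masses are not known exactly. Their poses are not given: they have to be found in the camera images.
- bolt_0_mid (a point): steel hex-head bolt, 84 mm long: head 30 mm across flats, 12 mm high; round shank 14 mm thick, 72 mm long; about 0.12 kg, heavier at the head. Point on its axis half-way along, x axis from head to tip. Lies on a flat of the head and its tip: the axis dips 6 degrees to the tip, this point is 12 mm up. May be absent.
- bolt_1_mid (a point): steel hex-head bolt, 84 mm long: head 30 mm across flats, 12 mm high; round shank 14 mm thick, 72 mm long; about 0.12 kg, heavier at the head. Point on its axis half-way along, x axis from head to tip. Lies on a flat of the head and its tip: the axis dips 6 degrees to the tip, this point is 12 mm up. May be absent.
- bolt_2_mid (a point): steel hex-head bolt, 84 mm long: head 30 mm across flats, 12 mm high; round shank 14 mm thick, 72 mm long; about 0.12 kg, heavier at the head. Point on its axis half-way along, x axis from head to tip. Lies on a flat of the head and its tip: the axis dips 6 degrees to the tip, this point is 12 mm up. May be absent.
- bolt_3_mid (a point): steel hex-head bolt, 84 mm long: head 30 mm across flats, 12 mm high; round shank 14 mm thick, 72 mm long; about 0.12 kg, heavier at the head. Point on its axis half-way along, x axis from head to tip. Lies on a flat of the head and its tip: the axis dips 6 degrees to the tip, this point is 12 mm up. May be absent.
- chute: orienting chute, fixed: grey sheet-metal stand 64 mm wide on a base plate 285 x 90 mm, with two slippery rails 290 mm long at 28 degrees and a 20 mm slot between them, open below: a bolt laid lengthwise over the slot drops its shank through, hangs by its head and slides down to the stop. Origin: centre of the base's underside, x uphill, level.
- chute_stop (a point): low end of the chute's rails: point in the plane of the rails' tops, in the middle of the slot, against the 22 mm high stop block, 85 mm above the desk. x uphill along the slot, y across the chute, z square to the rails (28 degrees from vertical).
- chute_mouth (a point): where a bolt's middle is laid over the slot: point on the slot's centre line in the plane of the rails' tops, 225 mm uphill of the stop, 191 mm above the desk, axes as chute_stop. The rails run on 65 mm uphill to an end plate 7 mm higher than they; nothing is above or beside them here.
- cover (a joint): angle of the cover flap, rad: 0 = shut, parallel to the rails, 44 mm above them, over the lower 110 mm of the row; 1.6 = fully open, leaning past upright beyond the low end, where it rests by its weight. Below about 1.1 its 0.25 kg and its spring (0.02 to 0.04 N m) pull it shut: let go, it slams at 6 rad/s.
- cover_hinge (a point): the cover's hinge line, at its middle; it runs level across the chute (parallel to chute_stop's y), 14 mm beyond the stop and 44 mm above the rails' plane.
- cover_knob (a point): centre of the black barrel knob on the cover's free edge: barrel 18 mm thick and 30 mm long, lying parallel to the hinge, 155 mm from the hinge, on a 10 mm wide stem 31 mm clear of the 56 mm wide flap; can be pinched from above by its ends or across, and turns between the fingertips as the cover swings.
- oil_bottle: white and yellow oil bottle with a red spout, 43 x 43 x 130 mm, standing behind the chute; origin at the centre of its underside. Bystander.
- padlock: brass padlock lying flat, 60 x 40 x 14 mm; origin at the centre of its underside. Bystander.
- hexkey: black hex key lying flat, 22 x 60 x 6 mm; origin at the centre of its underside. Bystander.

How it is judged (in metres and radians):
On the way, in this order (a step that is already met when the one before it is completed fails the run):
1. all the bolts hang by their heads in the row at the low end of the chute, the cover still open (z of bolt_0_mid in the frame of chute_stop between -0.045 and -0.008 m and x of bolt_0_mid in the frame of chute_stop between -0.02 and 0.19 m and y of bolt_0_mid in the frame of chute_stop between -0.014 and 0.014 m and angle between the x axis of each of bolt_0_mid, bolt_1_mid, bolt_2_mid, bolt_3_mid and the z axis of chute_stop, either way round below 0.8 rad and z of bolt_1_mid in the frame of chute_stop between -0.045 and -0.008 m and x of bolt_1_mid in the frame of chute_stop between -0.02 and 0.19 m and y of bolt_1_mid in the frame of chute_stop between -0.014 and 0.014 m and z of bolt_2_mid in the frame of chute_stop between -0.045 and -0.008 m and x of bolt_2_mid in the frame of chute_stop between -0.02 and 0.19 m and y of bolt_2_mid in the frame of chute_stop between -0.014 and 0.014 m and z of bolt_3_mid in the frame of chute_stop between -0.045 and -0.008 m and x of bolt_3_mid in the frame of chute_stop between -0.02 and 0.19 m and y of bolt_3_mid in the frame of chute_stop between -0.014 and 0.014 m), for 0.3 s.
2. the cover is shut (value of joint cover below 0.06 rad), for 0.3 s.
At the end, for the whole second after the job is handed in: Every bolt present hangs by its head in the slot within 190 mm of the stop (its middle 8 to 45 mm below the rails' plane, within 14 mm of the slot's middle, its axis within 0.8 rad of square to the rails), and stays so; the cover is shut (below 0.06 rad) (all of step 1 and value of joint cover below 0.06 rad); the robot touches nothing.
It fails at once if the cover slammed (it fell shut faster than 3.5 rad/s) (velocity of joint cover below -3.5 rad/s).
It fails at once if the oil bottle was knocked over (angle between oil_bottle's own z axis and vertical above 0.6 rad).
It fails at once if a bystander was moved more than 50 mm (distance of any of oil_bottle, padlock, hexkey from where it was at the start of the episode above 0.05 m).
Of bolt_0, bolt_1, bolt_2, bolt_3 only 3 to 4 are there at a start; the rules pass over those that are not, and their reading is None.
At some moment in a run one of bolt_0, bolt_1, bolt_2, bolt_3 may be knocked a few centimetres aside while the robot is not near it.
It also fails if it takes over 210 s, if anything falls off the work surface, if the arm or the gripper's body presses on something with over 40 N, if the wrist force passes 120 N, or if a joint passes its speed limit or range.

## Working session

There is one attempt and no reset: what is moved stays moved. The work goes in short steps, Python scripts to look and compute and a tool call to move; the robot and the scene stay as the last step left them, time stands still between calls to the robot, and variables do not carry over. Pictures are saved under pics/ and viewed, at most 14 in all, crops included, and the job is handed in when it is done.

Besides the shell and the picture viewer there is one more tool, called by a JSON object that holds its "name" and its "arguments", one argument or row to a line. step_arm: Moves the arm, as the interface text tells. Scaled input: -1 to 1 covers 0.3 m each way for a shift and 45 degrees each way for a turn. Its arguments: {"type":"object","properties":{"steps":{"type":"array"}},"required":["steps"]}

```bash
ls; mkdir -p pics; python3 - <<'E'
from rig import *
import cv2, json
s=read_state(); print(s)
for n in ("scene","top"):
    c=capture(n); cv2.imwrite(f"pics/{n}0.png",c["image"][:,:,::-1])
    print(n,c["vertical_fov"],c["cx"],c["cy"],c["world_from_camera"])
c=capture("wrist");print(c["T_tool_cam"],c["vertical_fov"],c["cx"],c["cy"])
E
```

```text
pics
{'time_s': 0.0, 'joint_positions': array([-7.45149235e+01,  3.02795960e+01,  8.21555878e+01,  2.22854552e-04,
        6.76884399e+01, -1.02252466e+01]), 'qvel': array([ 0.0435474 ,  0.01749207, -0.04637585, -0.02305783,  0.09049777,
        0.14384655]), 'tau': array([ 7.97986104e-04, -4.40042818e+01, -1.76588792e+01,  6.33742777e-02,
        5.83713397e-02, -1.57520244e-04]), 'position': array([ 0.27098627, -0.56237998,  0.21466932]), 'tcp_rot': array([[ 9.00999627e-01,  4.33819484e-01, -5.72594660e-04],
       [ 4.33819690e-01, -9.00997308e-01,  2.08027753e-03],
       [ 3.86558676e-04, -2.12273211e-03, -9.99997672e-01]]), 'force': array([ 1.1288425 , -0.26604068,  0.30348846]), 'moment': array([-0.02526205,  0.00881254,  0.00883425]), 'grasp_force': 0.0, 'opening': 0.9962018187578633}
scene 46.1166025817854 320.00584599994244 205.32178186167408 [[ 0.87401088 -0.3356404   0.35135524  0.16354354]
 [-0.48585753 -0.59341296  0.6417192  -0.90099481]
 [-0.00688814 -0.73157815 -0.6817228   0.91977539]
 [ 0.          0.          0.          1.        ]]
top 42.68151031964368 320.41897621811586 196.10257681546008 [[-0.00866468 -0.99503591  0.09913856  0.44905741]
 [-0.99970242  0.00635888 -0.02355077 -0.18718841]
 [ 0.02280345 -0.09931312 -0.99479491  1.12848644]
 [ 0.          0.          0.          1.        ]]
[[-3.13009336e-04 -9.68675417e-01 -2.48330101e-01  6.84253554e-02]
 [ 9.99999855e-01 -4.12262830e-04  3.47680679e-04 -9.72684110e-04]
 [-4.39166997e-04 -2.48329956e-01  9.68675405e-01 -1.69334750e-01]
 [ 0.00000000e+00  0.00000000e+00  0.00000000e+00  1.00000000e+00]] 58.00844684717363 318.804090490651 201.98827425190822
```

View pics/scene0.png

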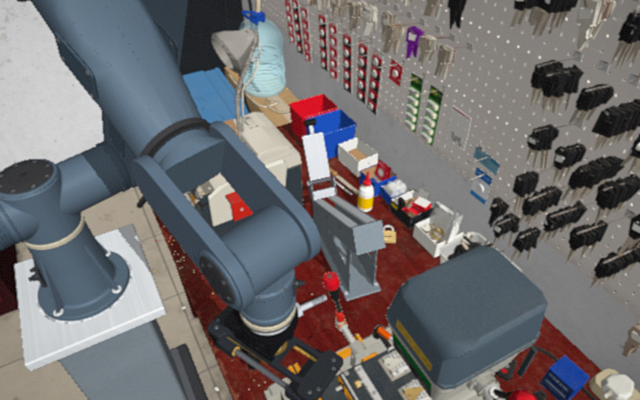

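View pics/top0.png

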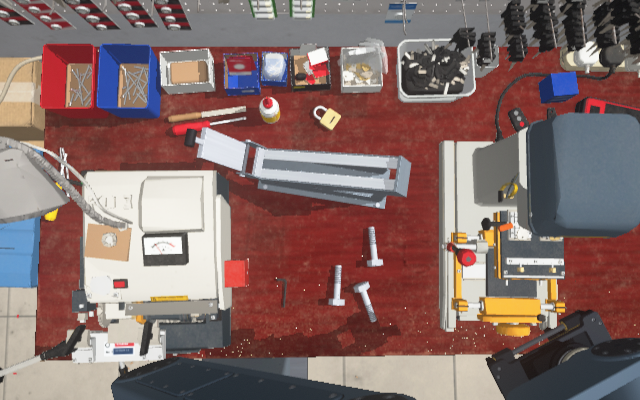

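The views show three bolts in the top view at about (373,247), (337,285) and (367,301). The chute runs from its open cover (knob at 190,138) to the uphill end at (400,180). The bottle is at (268,108), the padlock at (328,117) and the hex key at (284,291).

```bash
cat > h.py <<'E'
from rig import *
import cv2, numpy as np
def K(c): 
    f=c["image"].shape[0]/2/np.tan(np.radians(c["vertical_fov"])/2); return f,c["cx"],c["cy"]
def toworld(c,uv,z,W=None):
    W=c["world_from_camera"] if W is None else W
    f,cx,cy=K(c); d=W[:3,:3]@np.array([(uv[0]-cx)/f,(uv[1]-cy)/f,1]); o=W[:3,3]
    return o+d*(z-o[2])/d[2]
def proj(c,P,W=None):
    W=c["world_from_camera"] if W is None else W
    f,cx,cy=K(c); p=(np.atleast_2d(P)-W[:3,3])@W[:3,:3]; return np.c_[f*p[:,0]/p[:,2]+cx,f*p[:,1]/p[:,2]+cy]
def bolts(c,roi=(290,215,420,335)):
    """desk bolts in the top view: list of (mid xyz, unit axis head->tip)"""
    x0,y0,x1,y1=roi; im=c["image"][y0:y1,x0:x1]
    hsv=cv2.cvtColor(im,cv2.COLOR_RGB2HSV); m=((hsv[...,1]<90)&(hsv[...,2]>90)).astype(np.uint8)
    n,l,st,_=cv2.connectedComponentsWithStats(m); out=[]
    for i in range(1,n):
        if not 180<st[i,4]<1200: continue
        v,u=np.nonzero(l==i); p=np.array([toworld(c,(a+x0,b+y0),.014)[:2] for a,b in zip(u,v)])
        m0=p.mean(0); a=np.linalg.svd(p-m0,full_matrices=False)[2][0]; t=(p-m0)@a
        if np.median(t)>(t.max()+t.min())/2: a=-a; t=-t   # more pixels at the head
        s=((p-m0)@np.array([-a[1],a[0]]))
        mid=m0+a*(t.max()+t.min())/2
        out.append((mid.round(4),a.round(3),round(float(np.ptp(t)),3),round(float(np.ptp(s[t<t.min()+.012])),3),round(float(np.ptp(s[t>t.max()-.03])),3),int(st[i,4])))
    return out
E
python3 - <<'E'
from h import *
c=capture("top")
for b in bolts(c): print(b)
im=c["image"][:,:,::-1]
cv2.imwrite("pics/chute.png",cv2.resize(im[115:225,170:420],None,fx=3.2,fy=3.2,interpolation=cv2.INTER_CUBIC))
c=capture("scene"); im=c["image"][:,:,::-1]
cv2.imwrite("pics/chute_s.png",cv2.resize(im[120:320,290:400],None,fx=3,fy=3,interpolation=cv2.INTER_CUBIC))
E
```

```text
(array([ 0.4504, -0.3266]), array([0.997, 0.075]), 0.087, 0.034, 0.014, 331)
(array([ 0.3677, -0.2477]), array([ 0.997, -0.071]), 0.086, 0.035, 0.014, 345)
(array([ 0.3311, -0.311 ]), array([-0.942, -0.336]), 0.088, 0.035, 0.015, 361)
```

View pics/chute.png

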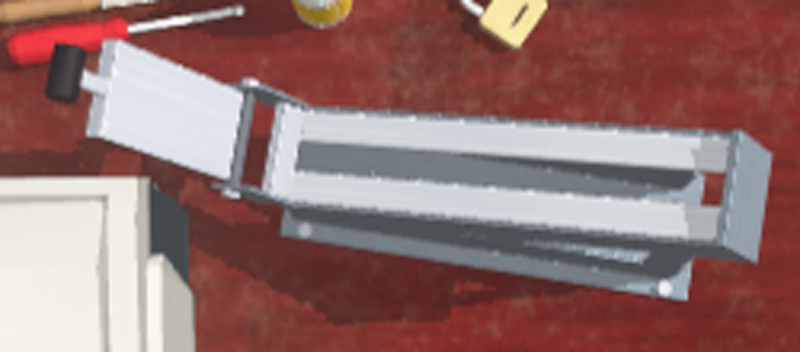

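View pics/chute_s.png

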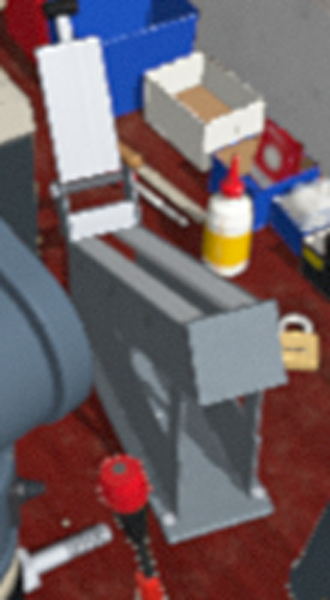

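The crops show the slot centre line from about (300,157) to (731,186) in the top crop. The knob is at (67,73), the hinge midpoint at (240,139), and the end-plate corners at (740,132) and (722,240). In the scene crop the knob is at (62,7) and the end-plate corners at (187,322) and (277,298). I'll fit the chute pose to these.

```bash
cat > fit.py <<'E'
from h import *
from scipy.optimize import least_squares
a=np.radians(28)
def frame(p):
    e=np.array([np.cos(p[2]),np.sin(p[2]),0]); z=np.array([0,0,1.])
    R=np.c_[e*np.cos(a)+z*np.sin(a), np.cross(z,e), -e*np.sin(a)+z*np.cos(a)]
    return R,np.array([p[0],p[1],.085])
def pt(p,q): R,o=frame(p); return o+R@np.array(q)
def knob(th): return np.array([-.014+.155*np.cos(th),0,.044+.155*np.sin(th)])
if __name__=="__main__":
    T,S=capture("top"),capture("scene")
    t=lambda x,y:(170+x/3.2,115+y/3.2); s=lambda x,y:(290+x/3,120+y/3)
    k=knob(1.6)
    obs=[(T,k,t(67,73)),(T,(-.014,0,.044),t(240,139)),(T,(.29,.032,.007),t(740,132)),(T,(.29,-.032,.007),t(722,240)),(T,(.29,0,0),t(722,187)),
         (S,k,s(62,7)),(S,(-.014,0,.044),s(97,186)),(S,(.293,-.032,.007),s(187,322)),(S,(.293,.032,.007),s(277,298))]
    f=lambda p:np.concatenate([proj(c,pt(p,q))[0]-uv for c,q,uv in obs])
    r=least_squares(f,[.5,-.05,-1.6],loss="soft_l1")
    print(r.x,np.degrees(r.x[2])); print(f(r.x).reshape(-1,2).round(1))
    np.save("chute.npy",r.x); p=r.x
    for n,q in dict(mouth=(.225,0,0),hinge=(-.014,0,.044),knob=k).items(): print(n,pt(p,q).round(4))
    im=T["image"][:,:,::-1].copy()
    im=cv2.resize(im[115:225,170:420],None,fx=3.2,fy=3.2)
    for q in [(0,-.01,0),(0,.01,0),(.29,-.01,0),(.29,.01,0),(0,.032,0),(0,-.032,0),k,(-.014,.03,.044),(-.014,-.03,.044),(.29,.032,.007),(.29,-.032,.007),(.225,0,0)]:
        u=(proj(T,pt(p,q))[0]-[170,115])*3.2; cv2.circle(im,tuple(int(v) for v in u),3,(0,255,0),-1)
    cv2.imwrite("pics/fit.png",im)
E
python3 fit.py
```

```text
[ 0.62112354 -0.09510437 -1.73599183] -99.4650048648361
[[ 1.3  0. ]
 [ 0.6 -0.2]
 [-2.3 -0.8]
 [-1.8  0.5]
 [ 2.   0.3]
 [ 0.1  0. ]
 [-1.3 -1.5]
 [ 1.1 -0.2]
 [-0.5  0.3]]
mouth [ 0.5885 -0.2911  0.1906]
hinge [ 0.6266 -0.0625  0.1173]
knob [0.6392 0.0132 0.252 ]
```

View pics/fit.png

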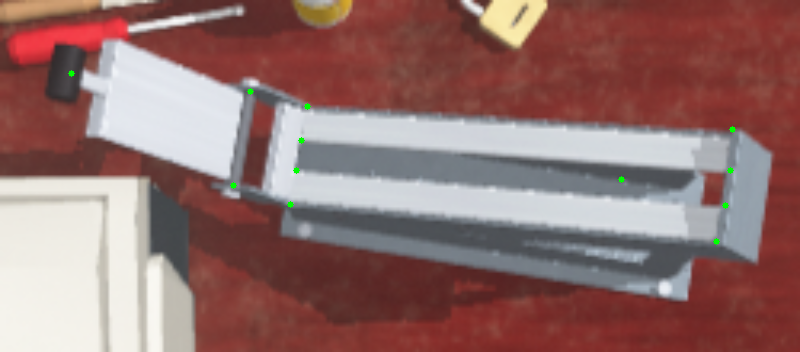

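The projected model matches the image. I'll grip each bolt at its centre of mass, 13 mm from the middle towards the head. It will be laid head-downhill with the tip dipping into the slot.

```bash
cat > plan.py <<'E'
from fit import *
from scipy.spatial.transform import Rotation as Ro
def plan(pos,R,s=None,show=True):
    """normalised shift and turn from the measured pose to (pos,R)"""
    s=s or read_state(); C=s["tcp_rot"]
    d=C.T@(np.array(pos)-s["position"])/.3; w=np.degrees(Ro.from_matrix(C.T@R).as_rotvec())/45
    if show: print("plan",d.round(3),w.round(3),"rows",round(max(np.linalg.norm(d)*.3/.0417,np.linalg.norm(w)*45/7.16),1))
    return d,w
def down(xaxis):
    x=np.array([xaxis[0],xaxis[1],0.]);x/=np.linalg.norm(x); z=np.array([0,0,-1.]); return np.c_[x,np.cross(z,x),z]
def graspP(b,z): return np.r_[np.array(b[0])-.013*np.array(b[1]),z]
def place(mid_u=.222,lift=.002,tau=22,p=np.load("chute.npy")):
    """tool pose laying the bolt head-downhill, dip 28-tau+6, grip 8 mm from fingertip"""
    Rs,_=frame(p); e=np.r_[np.cos(p[2]),np.sin(p[2]),0]; t=np.radians(tau); Z=np.array([0,0,1.])
    x=-e*np.cos(t)-Z*np.sin(t); z=e*np.sin(t)-Z*np.cos(t); R=np.c_[x,np.cross(z,x),z]
    dip=np.radians(28-tau+6); h=.015*np.cos(dip)-.017*np.sin(dip)+lift   # axis height over the rails at the grip
    g=pt(p,(mid_u-.013,0,h)); return g-z*(.025-.008),R
E
python3 - <<'E'
from plan import *
s=read_state()
plan([.30,-.35,.215],down([-.997,-.075]),s)
b=[np.array([.4504,-.3266]),np.array([.997,.075])]
print(graspP(b,.03),place())
E
```

```text
plan [ 0.395 -0.598  0.002] [-0.000e+00 -1.000e-03 -3.524e+00] rows 22.1
[ 0.437439 -0.327575  0.03    ] (array([ 0.59283897, -0.26476276,  0.2104816 ]), array([[ 0.15247091,  0.98638623, -0.06160225],
       [ 0.91456138, -0.16444517, -0.36950678],
       [-0.37460659,  0.        , -0.92718385]]))
```

{"name": "step_arm", "arguments": {
  "steps": [
    [0.395,-0.6,0,0,0,-1,0],
    [0.395,-0.6,0,0,0,-1,0],
    [0.395,-0.6,0,0,0,-1,0],
    [0.395,-0.6,0,0,0,-1,0],
    [0.395,-0.6,0,0,0,-1,0],
    [0.395,-0.6,0,0,0,-1,0],
    [0.395,-0.6,0,0,0,-1,0]
  ]
}}

```text
time_s: 0.93
position: [0.2996, -0.3452, 0.2157]
tcp_rot: [[0.323, 0.946, -0.001], [0.946, -0.323, 0.003], [0.002, -0.002, -1.0]]
force: [0.5, 0.0, -0.8]
opening: 0.563
grasp_force: 0.0
```

{"name": "step_arm", "arguments": {
  "steps": [
    [0,0,0,0,0,-1,0],
    [0,0,0,0,0,-1,0],
    [0,0,0,0,0,-1,0],
    [0,0,0,0,0,-1,0],
    [0,0,0,0,0,-1,0],
    [0,0,0,0,0,-1,0],
    [0,0,0,0,0,-1,0]
  ]
}}

```text
time_s: 1.52
position: [0.2999, -0.3496, 0.2158]
tcp_rot: [[-0.438, 0.899, 0.0], [0.899, 0.438, -0.0], [-0.0, -0.0, -1.0]]
force: [-0.6, -0.8, 0.8]
opening: 0.502
grasp_force: 0.0
```

{"name": "step_arm", "arguments": {
  "steps": [
    [0,0,0,0,0,-1,0],
    [0,0,0,0,0,-1,0],
    [0,0,0,0,0,-1,0],
    [0,0,0,0,0,-1,0],
    [0,0,0,0,0,-1,0],
    [0,0,0,0,0,-1,0],
    [0,0,0,0,0,-1,0]
  ]
}}

```text
time_s: 2.1
position: [0.2999, -0.3496, 0.2158]
tcp_rot: [[-0.945, 0.326, 0.0], [0.326, 0.945, -0.0], [-0.0, -0.0, -1.0]]
force: [0.7, 0.3, 0.4]
opening: 0.503
grasp_force: 0.0
```

```bash
python3 - <<'E'
from plan import *
s=read_state(); print(s["position"],s["joint_positions"].round(1))
c=capture("top"); cv2.imwrite("pics/top1.png",c["image"][:,:,::-1])
for b in bolts(c): print(b)
for b in bolts(c,(430,120,600,400)): print("R",b)
plan([.4374,-.3276,.12],down([-.997,-.075]),s)
E
```

```text
[ 0.29988779 -0.34960733  0.21580842] [ -63.3   17.6  104.9   -0.    57.5 -134.3]
(array([ 0.4504, -0.3266]), array([0.997, 0.074]), 0.087, 0.034, 0.014, 330)
(array([ 0.3677, -0.2477]), array([ 0.997, -0.072]), 0.086, 0.035, 0.014, 346)
(array([ 0.3537, -0.3032]), array([-0.929, -0.371]), 0.04, 0.035, 0.035, 205)
plan [-0.409  0.219  0.319] [-0.     0.    -0.518] rows 4.1
```

View pics/top1.png

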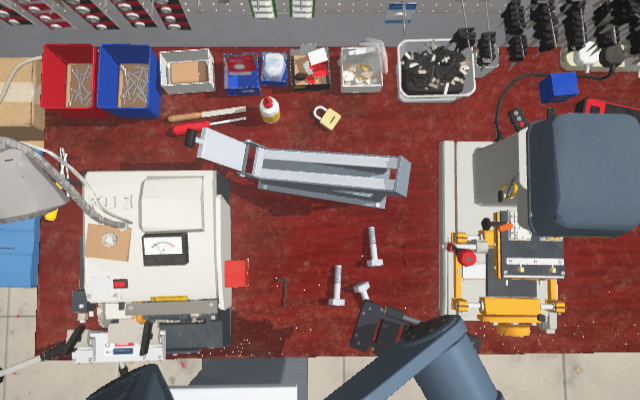

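With the arm moved aside, the top view shows the same three bolts and no fourth. Next I'll take the bolt at (373,247).

{"name": "step_arm", "arguments": {
  "steps": [
    [-0.41,0.22,0.32,0,0,-0.518,0],
    [-0.41,0.22,0.32,0,0,-0.518,0],
    [-0.41,0.22,0.32,0,0,-0.518,0],
    [-0.41,0.22,0.32,0,0,-0.518,0],
    [-0.41,0.22,0.32,0,0,-0.518,0],
    [-0.41,0.22,0.32,0,0,-0.518,0]
  ]
}}

```text
time_s: 2.65
position: [0.4386, -0.3265, 0.1177]
tcp_rot: [[-0.997, -0.072, -0.002], [-0.072, 0.997, 0.002], [0.002, 0.003, -1.0]]
force: [-0.8, -0.6, 0.2]
opening: 0.504
grasp_force: 0.0
```

```bash
python3 - <<'E'
from plan import *
s=read_state(); print(s["position"])
plan([.4374,-.3276,.03],down([-.997,-.075]),s)
c=capture("wrist"); cv2.imwrite("pics/w1.png",c["image"][:,:,::-1])
# where the bolt's mid and head should show by the top camera's estimate
W=np.eye(4); W[:3,:3]=s["tcp_rot"]; W[:3,3]=s["position"]; W=W@c["T_tool_cam"]
print(proj(c,[[.4504,-.3266,.012],[.4085,-.3298,.0165],[.4922,-.3234,.0075]],W).round())
E
```

```text
[ 0.43855492 -0.32652418  0.11774624]
plan [ 0.003 -0.004  0.292] [ 0.003 -0.003 -0.004] rows 2.1
[[316. 212.]
 [316. 160.]
 [316. 259.]]
```

View pics/w1.png

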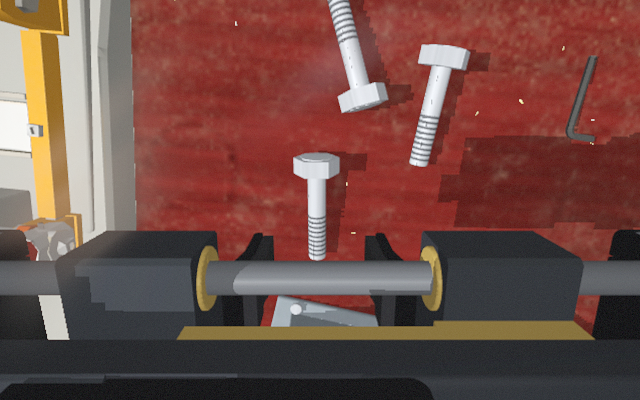

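The wrist view shows the bolt's head at (316,160) and tip at (317,258), within 1 px of the prediction. I'll descend and grip.

{"name": "step_arm", "arguments": {
  "steps": [
    [0.003,-0.004,0.29,0,0,0,0],
    [0.003,-0.004,0.29,0,0,0,0],
    [0.003,-0.004,0.29,0,0,0,0],
    [0.003,-0.004,0.29,0,0,0,0],
    [0.003,-0.004,0.29,0,0,0,1],
    [0.003,-0.004,0.29,0,0,0,1],
    [0.003,-0.004,0.29,0,0,0,1],
    [0.003,-0.004,0.29,0,0,0,1]
  ]
}}

```text
time_s: 3.37
position: [0.4379, -0.3303, 0.0352]
tcp_rot: [[-0.998, -0.07, 0.003], [-0.07, 0.998, -0.004], [-0.003, -0.004, -1.0]]
force: [-0.0, 0.5, -0.2]
opening: 0.285
grasp_force: 0.0
```

{"name": "step_arm", "arguments": {
  "steps": [
    [0,0,0,0,0,0,1],
    [0,0,0,0,0,0,1],
    [0,0,-0.7,0,0,0.9,1],
    [0,0,-0.7,0,0,0.9,1],
    [0,0,-0.7,0,0,0.9,1],
    [0,0,-0.7,0,0,0.9,1],
    [0,0,-0.7,0,0,0.9,1],
    [0,0,-0.7,0,0,0.9,1]
  ]
}}

```text
time_s: 4.03
position: [0.4404, -0.3326, 0.2514]
tcp_rot: [[-0.801, 0.598, 0.011], [0.598, 0.801, -0.013], [-0.017, -0.004, -1.0]]
force: [0.9, -1.3, -0.3]
opening: 0.003
grasp_force: 0.0
```

```bash
python3 - <<'E'
from plan import *
s=read_state(); print(s["position"],s["opening"],s["grasp_force"],s["joint_positions"].round(1))
P,R=place(lift=.06); d,w=plan(P,R,s)
E
```

```text
[ 0.44043981 -0.33258976  0.25144796] 0.0026306450070018 0.0 [ -48.7   21.8   91.    -0.    66.3 -101.9]
plan [-0.231  0.566 -0.032] [ 0.275 -0.417  1.373] rows 9.2
```

The fingers need about 9 rows to close, so I lifted too early. I'll re-measure and go back.

```bash
python3 - <<'E'
from plan import *
s=read_state()
c=capture("top")
bs=bolts(c)
for b in bs: print(b)
b=max(bs,key=lambda b:b[0][0])
plan(graspP(b,.10),down(-b[1]),s)
E
```

```text
Traceback (most recent call last):
ValueError: max() iterable argument is empty
```

```bash
python3 - <<'E'
from plan import *
s=read_state(); c=capture("wrist"); t=capture("top")
W=np.eye(4); W[:3,:3]=s["tcp_rot"]; W[:3,3]=s["position"]; W=W@c["T_tool_cam"]
print(proj(c,[[.4504,-.3266,.012],[.4085,-.3298,.0165],[.4922,-.3234,.0075]],W).round())
cv2.imwrite("pics/w2.png",np.hstack([c["image"][:,:,::-1][:, :500],t["image"][200:400,270:570,::-1].repeat(2,0)]))
E
```

```text
[[327. 174.]
 [303. 146.]
 [351. 200.]]
```

View pics/w2.png

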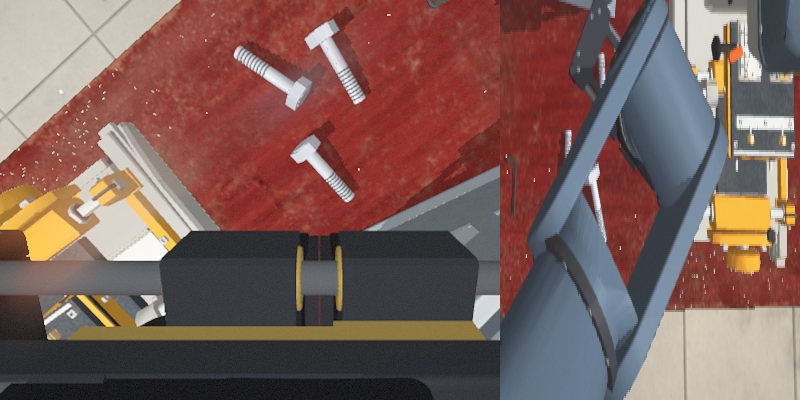

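Bolt A shows at head (308,150) and tip (350,198) in the wrist view, nearly unmoved. I'll extend the detector to the wrist camera.

```bash
python3 - <<'E'
s=open('h.py').read()
s=s.replace('roi=(290,215,420,335)):','roi=(290,215,420,335),W=None,amin=180,amax=1200):').replace('if not 180<st[i,4]<1200','if not amin<st[i,4]<amax').replace('toworld(c,(a+x0,b+y0),.014)','toworld(c,(a+x0,b+y0),.014,W)')
s+='''
def wbolts():
    s=read_state(); c=capture("wrist"); W=np.eye(4); W[:3,:3]=s["tcp_rot"]; W[:3,3]=s["position"]; W=W@c["T_tool_cam"]
    return [b for b in bolts(c,(0,0,640,235),W,300,12000) if .07<b[2]<.1 and b[3]>.025 and b[4]<.024]
'''
open('h.py','w').write(s)
E
python3 - <<'E'
from plan import *
s=read_state()
bs=wbolts()
for b in bs: print(b)
b=max(bs,key=lambda b:b[0][0])
plan(graspP(b,.03),down(-b[1]),s)
E
```

```text
(array([ 0.3643, -0.2474]), array([ 0.997, -0.08 ]), 0.087, 0.036, 0.015, 1556)
(array([ 0.33 , -0.308]), array([-0.889, -0.458]), 0.093, 0.055, 0.017, 1758)
(array([ 0.4466, -0.3263]), array([0.996, 0.087]), 0.087, 0.036, 0.015, 1279)
plan [ 0.012 -0.002  0.711] [-0.001  0.001 -0.919] rows 5.8
```

{"name": "step_arm", "arguments": {
  "steps": [
    [0.008,0,0.45,0,0,-0.919,0],
    [0.008,0,0.45,0,0,-0.919,0],
    [0.008,0,0.45,0,0,-0.919,0],
    [0.008,0,0.45,0,0,-0.919,0],
    [0.008,0,0.45,0,0,-0.919,0],
    [0.008,0,0.45,0,0,-0.919,0],
    [0.008,0,0.45,0,0,-0.919,0],
    [0.008,0,0.45,0,0,-0.919,0]
  ]
}}

```text
time_s: 4.9
position: [0.434, -0.3266, 0.1059]
tcp_rot: [[-0.997, -0.084, -0.003], [-0.084, 0.997, 0.003], [0.002, 0.003, -1.0]]
force: [-0.6, -0.3, -0.7]
opening: 0.474
grasp_force: 0.0
```

```bash
python3 - <<'E'
from plan import *
s=read_state(); print(s["position"],s["opening"])
bs=wbolts()
for b in bs: print(b)
plan([.4365,-.3276,.03],down([-.997,-.08]),s)
E
```

```text
[ 0.43400359 -0.32655052  0.1058897 ] 0.4743074594903716
(array([ 0.3315, -0.3099]), array([-0.933, -0.359]), 0.079, 0.036, 0.014, 3225)
(array([ 0.364 , -0.2478]), array([ 0.994, -0.108]), 0.087, 0.035, 0.015, 3333)
plan [-0.009 -0.005  0.253] [ 0.004 -0.003  0.005] rows 1.8
```

{"name": "step_arm", "arguments": {
  "steps": [
    [-0.005,-0.005,0.253,0,0,0,0],
    [-0.005,-0.005,0.253,0,0,0,0],
    [-0.005,-0.005,0.253,0,0,0,0],
    [-0.005,-0.005,0.253,0,0,0,0],
    [-0.005,-0.005,0.253,0,0,0,1],
    [-0.005,-0.005,0.253,0,0,0,1],
    [-0.005,-0.005,0.253,0,0,0,1],
    [-0.005,-0.005,0.253,0,0,0,1]
  ]
}}

```text
time_s: 5.62
position: [0.4375, -0.3299, 0.0338]
tcp_rot: [[-0.996, -0.085, 0.003], [-0.085, 0.996, -0.003], [-0.002, -0.003, -1.0]]
force: [-0.0, 0.1, 0.3]
opening: 0.283
grasp_force: 0.0
```

{"name": "step_arm", "arguments": {
  "steps": [
    [0,0,0,0,0,0,1],
    [0,0,0,0,0,0,1],
    [0,0,0,0,0,0,1],
    [0,0,0,0,0,0,1],
    [0,0,0,0,0,0,1],
    [0,0,0,0,0,0,1]
  ]
}}

```text
time_s: 6.12
position: [0.4366, -0.329, 0.0317]
tcp_rot: [[-0.996, -0.085, -0.0], [-0.085, 0.996, 0.0], [0.0, 0.0, -1.0]]
force: [-0.3, 1.7, 0.0]
opening: 0.009
grasp_force: 0.0
```

Opening is 0.009, so nothing is gripped. I'll back up and look.

{"name": "step_arm", "arguments": {
  "steps": [
    [0,0,0,0,0,0,0],
    [0,0,-0.4,0,0,0,0],
    [0,0,-0.4,0,0,0,0],
    [0,0,-0.4,0,0,0,0],
    [0,0,-0.4,0,0,0,0],
    [0,0,-0.4,0,0,0,0]
  ]
}}

```text
time_s: 6.62
position: [0.4378, -0.3302, 0.154]
tcp_rot: [[-0.996, -0.085, 0.004], [-0.085, 0.996, -0.004], [-0.003, -0.005, -1.0]]
force: [0.1, 0.3, 0.5]
opening: 0.373
grasp_force: 0.0
```

```bash
python3 - <<'E'
from plan import *
s=read_state(); print(s["position"],s["opening"])
c=capture("wrist")
W=np.eye(4); W[:3,:3]=s["tcp_rot"]; W[:3,3]=s["position"]; W=W@c["T_tool_cam"]
print(proj(c,[[.4504,-.3266,.012],[.4085,-.3298,.0165],[.4922,-.3234,.0075]],W).round())
print(proj(c,[[.4366,-.329,.0067]],W))
for b in wbolts(): print(b)
cv2.imwrite("pics/w3.png",c["image"][:300,:,::-1])
E
```

```text
[ 0.43782616 -0.33022449  0.15402107] 0.3728451481138295
[[321. 201.]
 [322. 155.]
 [321. 244.]]
[[319.8378699 184.8962784]]
(array([ 0.3278, -0.3112]), array([-0.935, -0.353]), 0.087, 0.036, 0.015, 2588)
(array([ 0.3642, -0.2478]), array([ 0.995, -0.102]), 0.087, 0.036, 0.015, 2410)
(array([ 0.4405, -0.3268]), array([0.997, 0.074]), 0.076, 0.035, 0.014, 1888)
```

View pics/w3.png

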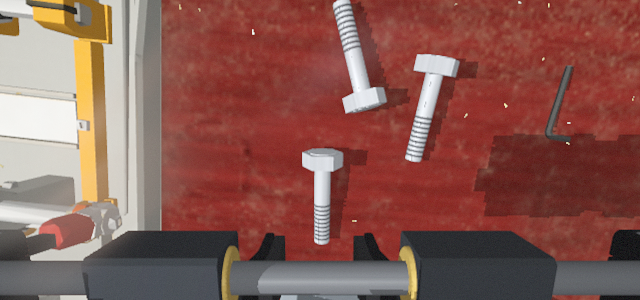

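Bolt A is where predicted: head (322,155), tip (321,244). The fingers must have closed over or past the shank. I'll repeat slightly lower and watch it with the wrist camera.

{"name": "step_arm", "arguments": {
  "steps": [
    [0.004,0.005,0.42,0,0,0,0],
    [0.004,0.005,0.42,0,0,0,0],
    [0.004,0.005,0.42,0,0,0,0],
    [0.004,0.005,0.42,0,0,0,0],
    [0.004,0.005,0.42,0,0,0,0],
    [0.004,0.005,0.42,0,0,0,0],
    [0.004,0.005,0.42,0,0,0,0]
  ]
}}

```text
time_s: 7.3
position: [0.4366, -0.329, 0.0282]
tcp_rot: [[-0.996, -0.085, 0.003], [-0.085, 0.996, -0.004], [-0.003, -0.004, -1.0]]
force: [0.0, -0.8, -0.3]
opening: 0.496
grasp_force: 0.0
```

```bash
python3 - <<'E'
from plan import *
s=read_state(); print(s["position"],s["opening"],s["force"])
c=capture("wrist"); t=capture("top")
cv2.imwrite("pics/w4.png",np.vstack([c["image"][60:340,:,::-1],cv2.resize(t["image"][220:320,300:460,::-1],(640,300))]))
plan([.4365,-.3276,.026],down([-.997,-.08]),s)
E
```

```text
[ 0.4365998  -0.32902297  0.02816888] 0.49598372771758625 [ 0.00837266 -0.8045028  -0.2666957 ]
plan [-0.     0.005  0.007] [-0.005  0.004  0.007] rows 0.1
```

View pics/w4.png

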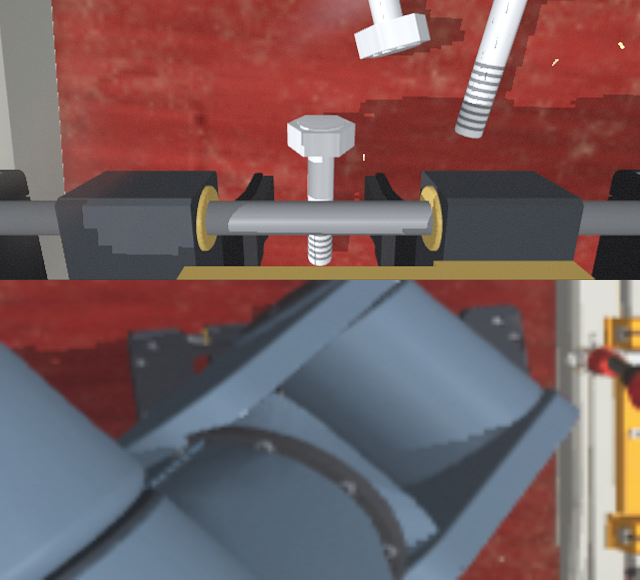

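The shank (320, 160–260 in the crop) is squarely between the fingers. I'll go 2 mm lower and close in place.

{"name": "step_arm", "arguments": {
  "steps": [
    [0,0.005,0.006,0,0,0,0],
    [0,0.005,0.006,0,0,0,1],
    [0,0.005,0.006,0,0,0,1],
    [0,0.005,0.006,0,0,0,1],
    [0,0.005,0.006,0,0,0,1],
    [0,0.005,0.006,0,0,0,1],
    [0,0.005,0.006,0,0,0,1],
    [0,0.005,0.006,0,0,0,1]
  ]
}}

```text
time_s: 8.07
position: [0.4352, -0.3261, 0.0238]
tcp_rot: [[-0.996, -0.085, -0.0], [-0.085, 0.996, 0.0], [0.0, 0.0, -1.0]]
force: [0.4, -0.3, 0.2]
opening: 0.065
grasp_force: 0.0
```

{"name": "step_arm", "arguments": {
  "steps": [
    [0,0,0,0,0,0,1],
    [0,0,0,0,0,0,1],
    [0,0,0,0,0,0,1]
  ]
}}

```text
time_s: 8.32
position: [0.4352, -0.3261, 0.0239]
tcp_rot: [[-0.996, -0.085, -0.0], [-0.085, 0.996, 0.0], [0.0, 0.0, -1.0]]
force: [-0.6, -0.1, 0.5]
opening: 0.008
grasp_force: 0.0
```

The fingers closed with no contact at all, neither desk nor bolt. In the wrist image the fingertips look to be near the TCP itself, not 25 mm ahead. I'll open and feel downward for the real tip height.

{"name": "step_arm", "arguments": {
  "steps": [
    [0,0,0,0,0,0,0],
    [0,0,0,0,0,0,0],
    [0,0,0,0,0,0,0],
    [0,0,0,0,0,0,0],
    [0,0,0,0,0,0,0],
    [0,0,0,0,0,0,0],
    [0,0,0.02,0,0,0,0],
    [0,0,0.02,0,0,0,0]
  ]
}}

```text
time_s: 8.98
position: [0.4348, -0.3258, 0.0171]
tcp_rot: [[-0.996, -0.085, -0.001], [-0.085, 0.996, 0.001], [0.001, 0.001, -1.0]]
force: [-0.3, -0.2, -0.2]
opening: 0.478
grasp_force: 0.0
```

{"name": "step_arm", "arguments": {
  "steps": [
    [0,0,0.01,0,0,0,0],
    [0,0,0.015,0,0,0,0],
    [0,0,0.015,0,0,0,0]
  ]
}}

```text
time_s: 9.23
position: [0.4349, -0.3259, 0.0129]
tcp_rot: [[-0.996, -0.085, -0.001], [-0.085, 0.996, 0.001], [0.001, 0.001, -1.0]]
force: [0.6, 0.1, 0.3]
opening: 0.504
grasp_force: 0.0
```

```bash
python3 - <<'E'
from plan import *
s=read_state(); print(s["position"],s["opening"],s["force"],s["joint_positions"].round(2))
c=capture("wrist")
cv2.imwrite("pics/w5.png",cv2.resize(c["image"][120:340,180:460,::-1],None,fx=2.7,fy=2.7,interpolation=cv2.INTER_CUBIC))
E
```

```text
[ 0.43494849 -0.32585753  0.01293434] 0.5038262185003267 [0.55240049 0.05636525 0.26217225] [ -48.63   42.23  101.89   -0.     35.93 -143.5 ]
```

View pics/w5.png

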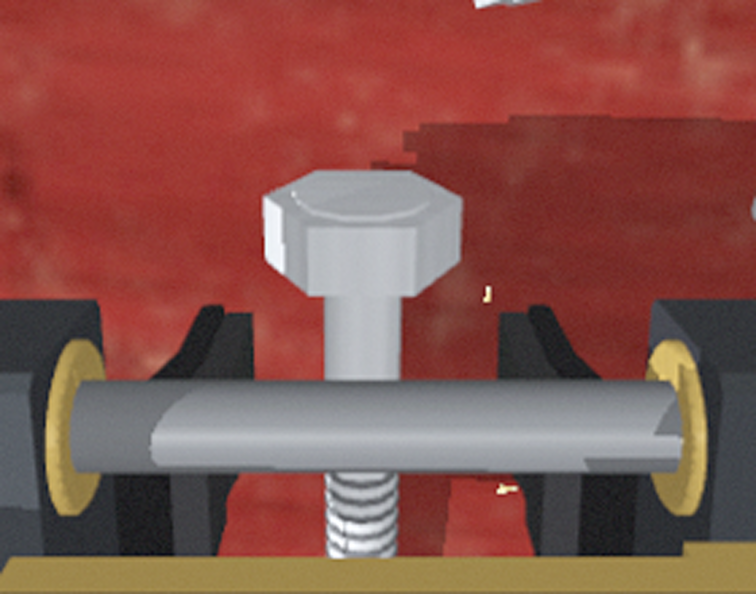

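The tips still sit at about (365,305) in the zoom, above the shank's widest part, and there is no contact force yet. I'll go further down in small steps.

{"name": "step_arm", "arguments": {
  "steps": [
    [0,0,0.01,0,0,0,0],
    [0,0,0.02,0,0,0,0],
    [0,0,0.02,0,0,0,0]
  ]
}}

```text
time_s: 9.53
position: [0.4349, -0.3259, 0.0069]
tcp_rot: [[-0.996, -0.085, -0.001], [-0.085, 0.996, 0.001], [0.001, 0.001, -1.0]]
force: [0.3, -0.7, 0.3]
opening: 0.503
grasp_force: 0.0
```

{"name": "step_arm", "arguments": {
  "steps": [
    [0,0,0.006,0,0,0,0],
    [0,0,0.012,0,0,0,0],
    [0,0,0.012,0,0,0,0]
  ]
}}

```text
time_s: 9.78
position: [0.435, -0.326, 0.0035]
tcp_rot: [[-0.996, -0.085, -0.0], [-0.085, 0.996, 0.0], [0.0, 0.0, -1.0]]
force: [0.5, 0.6, -0.0]
opening: 0.499
grasp_force: 0.0
```

{"name": "step_arm", "arguments": {
  "steps": [
    [0,0,0,0,0,0,1],
    [0,0,0,0,0,0,1],
    [0,0,0,0,0,0,1],
    [0,0,0,0,0,0,1],
    [0,0,0,0,0,0,1],
    [0,0,0,0,0,0,1],
    [0,0,0,0,0,0,1],
    [0,0,0,0,0,0,1]
  ]
}}

```text
time_s: 10.45
position: [0.4354, -0.3264, 0.004]
tcp_rot: [[-0.996, -0.085, 0.001], [-0.085, 0.996, -0.001], [-0.0, -0.001, -1.0]]
force: [1.0, -0.9, 0.9]
opening: 0.147
grasp_force: 29.9
```

Gripped, with force 29.9 N and opening 0.147. The shank axis lies 9.4 mm behind the TCP, so I'll correct the placing model and lift.

```bash
sed -i 's/return g-z\*(.025-.008),R/return g+z*ax,R/; s/lift=.002,tau=22,p=/lift=.002,tau=22,ax=.0094,p=/' plan.py; python3 - <<'E'
from plan import *
print(place(lift=.002)[0]); plan([.45,-.32,.27],place()[1])
E
```

```text
[ 0.59121267 -0.27451774  0.18600394]
plan [-0.051  0.017 -0.887] [ 0.444 -0.344  2.287] rows 14.8
```

{"name": "step_arm", "arguments": {
  "steps": [
    [0,0,-0.15,0,0,0,1],
    [0,0,-0.85,0,0,0.95,1],
    [0,0,-0.85,0,0,0.95,1],
    [0,0,-0.85,0,0,0.95,1],
    [0,0,-0.85,0,0,0.95,1],
    [0,0,-0.85,0,0,0.95,1],
    [0,0,-0.85,0,0,0.95,1],
    [0,0,-0.85,0,0,0.95,1]
  ]
}}

```text
time_s: 11.12
position: [0.4363, -0.3272, 0.2623]
tcp_rot: [[-0.788, 0.615, 0.005], [0.615, 0.788, -0.005], [-0.007, -0.001, -1.0]]
force: [0.8, -0.3, -1.5]
opening: 0.149
grasp_force: 29.9
```

```bash
python3 - <<'E'
from plan import *
s=read_state(); print(s["position"],s["opening"],s["grasp_force"],s["joint_positions"].round(1))
plan(place(lift=.06)[0],place()[1],s)
E
```

```text
[ 0.43634751 -0.32724446  0.26233223] 0.14891592983912413 29.933301508426666 [ -48.6   20.8   90.6    0.    68.2 -100.6]
plan [-0.255  0.536  0.085] [ 0.266 -0.432  1.348] rows 9.1
```

{"name": "step_arm", "arguments": {
  "steps": [
    [-0.12,0.27,-0.08,0.15,-0.25,0.8,1],
    [-0.12,0.27,-0.08,0.15,-0.25,0.8,1],
    [-0.12,0.27,-0.08,0.15,-0.25,0.8,1],
    [-0.12,0.27,-0.08,0.15,-0.25,0.8,1],
    [-0.12,0.27,-0.08,0.15,-0.25,0.8,1],
    [-0.12,0.27,-0.08,0.15,-0.25,0.8,1],
    [-0.12,0.27,-0.08,0.15,-0.25,0.8,1]
  ]
}}

```text
time_s: 11.7
position: [0.5119, -0.2816, 0.2797]
tcp_rot: [[-0.279, 0.96, 0.007], [0.937, 0.273, -0.219], [-0.212, -0.055, -0.976]]
force: [-0.3, 0.4, -0.5]
opening: 0.152
grasp_force: 29.9
```

```bash
python3 - <<'E'
from plan import *
s=read_state(); print(s["position"])
plan(place(lift=.05)[0],place()[1],s)
E
```

```text
[ 0.51192138 -0.28162406  0.27970177]
plan [0.051 0.302 0.147] [ 0.101 -0.197  0.559] rows 3.8
```

{"name": "step_arm", "arguments": {
  "steps": [
    [0.051,0.302,0.1,0.101,-0.197,0.56,1],
    [0.051,0.302,0.1,0.101,-0.197,0.56,1],
    [0.051,0.302,0.147,0.101,-0.197,0.56,1],
    [0.051,0.302,0.147,0.101,-0.197,0.56,1],
    [0.051,0.302,0.147,0.101,-0.197,0.56,1],
    [0.051,0.302,0.147,0.101,-0.197,0.56,1]
  ]
}}

```text
time_s: 12.2
position: [0.596, -0.2539, 0.2283]
tcp_rot: [[0.152, 0.986, -0.063], [0.914, -0.164, -0.37], [-0.375, -0.001, -0.927]]
force: [-0.6, -0.1, -1.1]
opening: 0.152
grasp_force: 29.9
```

```bash
python3 - <<'E'
from plan import *
s=read_state(); print(s["position"])
plan(place(lift=.003)[0],place()[1],s)
c=capture("wrist"); S=capture("scene")
W=np.eye(4); W[:3,:3]=s["tcp_rot"]; W[:3,3]=s["position"]; W=W@c["T_tool_cam"]
p=np.load("chute.npy"); im=c["image"][:,:,::-1].copy()
for q in [(x,y,0) for x in (.1,.2,.28) for y in (-.01,.01)]:
    u=proj(c,pt(p,q),W)[0]; cv2.circle(im,tuple(int(v) for v in u),3,(0,255,0),-1)
cv2.imwrite("pics/w6.png",np.vstack([im,np.pad(cv2.resize(S["image"][130:250,290:450,::-1],None,fx=1.6,fy=1.6),((0,0),(0,384),(0,0)))]))
E
```

```text
[ 0.59603394 -0.25389256  0.22827174]
plan [-0.012 -0.004  0.154] [-0.001  0.001  0.001] rows 1.1
```

View pics/w6.png

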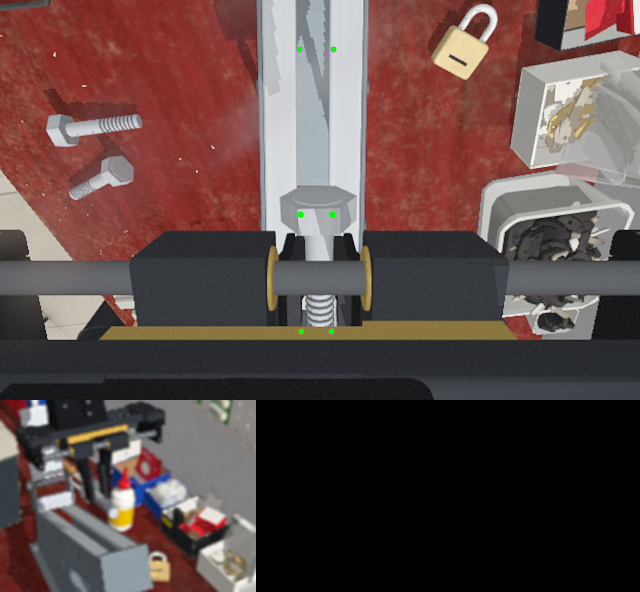

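The wrist view shows the bolt (head at 319,210) over the slot, whose edges are at 296 and 329 on row 50. That is about 1–2 mm to the left of the model, so I'll trim y by -1.5 mm and lower.

{"name": "step_arm", "arguments": {
  "steps": [
    [-0.012,-0.009,0.1,0,0,0,1],
    [-0.012,-0.009,0.13,0,0,0,1],
    [-0.012,-0.009,0.15,0,0,0,1],
    [-0.012,-0.009,0.154,0,0,0,1],
    [-0.012,-0.009,0.154,0,0,0,1]
  ]
}}

```text
time_s: 12.72
position: [0.5906, -0.2758, 0.1906]
tcp_rot: [[0.159, 0.986, -0.058], [0.912, -0.169, -0.372], [-0.377, 0.006, -0.926]]
force: [-0.3, 0.1, -1.2]
opening: 0.154
grasp_force: 29.9
```

```bash
python3 - <<'E'
from plan import *
s=read_state(); print(s["position"],s["force"],s["moment"])
plan(place(lift=.002)[0],place()[1],s)
E
```

```text
[ 0.59064796 -0.27582892  0.19062179] [-0.26950665  0.09177162 -1.20984391] [ 0.24136011 -0.1132134   0.00092013]
plan [0.01  0.001 0.013] [ 0.005  0.003 -0.009] rows 0.1
```

{"name": "step_arm", "arguments": {
  "steps": [
    [0.005,-0.003,0.009,0,0,0,1],
    [0.005,-0.003,0.009,0,0,0,1],
    [0.005,-0.003,0.009,0,0,0,0],
    [0.005,-0.003,0.009,0,0,0,0],
    [0.005,-0.003,0.009,0,0,0,0],
    [0.005,-0.003,0.009,0,0,0,0],
    [0.005,-0.003,0.009,0,0,0,0],
    [0.005,-0.003,0.009,0,0,0,0]
  ]
}}

```text
time_s: 13.38
position: [0.5902, -0.2749, 0.1877]
tcp_rot: [[0.159, 0.986, -0.057], [0.912, -0.169, -0.373], [-0.377, 0.007, -0.926]]
force: [0.0, 0.2, -0.2]
opening: 0.471
grasp_force: 0.0
```

{"name": "step_arm", "arguments": {
  "steps": [
    [0,0,-0.3,0,0,0,0],
    [0,0,-0.3,0,0,0,0],
    [0,0,-0.3,0,0,0,0],
    [0,0,-0.3,0,0,0,0],
    [0,0,-0.3,0,0,0,0]
  ]
}}

```text
time_s: 13.8
position: [0.5953, -0.2411, 0.2711]
tcp_rot: [[0.159, 0.986, -0.057], [0.912, -0.168, -0.373], [-0.377, 0.007, -0.926]]
force: [0.0, -0.8, -0.8]
opening: 0.495
grasp_force: 0.0
```

```bash
python3 - <<'E'
from plan import *
s=read_state(); print(s["position"],s["opening"],s["joint_positions"].round(1))
c=capture("wrist"); S=capture("scene"); T=capture("top")
cv2.imwrite("pics/w7.png",np.vstack([c["image"][:300,:,::-1],np.hstack([cv2.resize(S["image"][160:260,290:400,::-1],(330,300)),cv2.resize(T["image"][110:220,240:420,::-1],(310,190))[:300] if 0 else cv2.copyMakeBorder(cv2.resize(T["image"][110:220,240:420,::-1],(310,190)),0,110,0,0,cv2.BORDER_CONSTANT)])]))
for b in wbolts(): print(b)
for b in bolts(T): print("T",b)
E
```

```text
[ 0.59526728 -0.24109695  0.27114471] 0.49467043781048364 [-21.7  28.4  79.9 -23.3  68.2  -3.8]
(array([ 0.3321, -0.3089]), array([-0.943, -0.334]), 0.096, 0.032, 0.016, 1113)
T (array([ 0.3677, -0.2476]), array([ 0.998, -0.07 ]), 0.086, 0.035, 0.015, 350)
T (array([ 0.3311, -0.311 ]), array([-0.942, -0.335]), 0.088, 0.035, 0.015, 364)
```

View pics/w7.png

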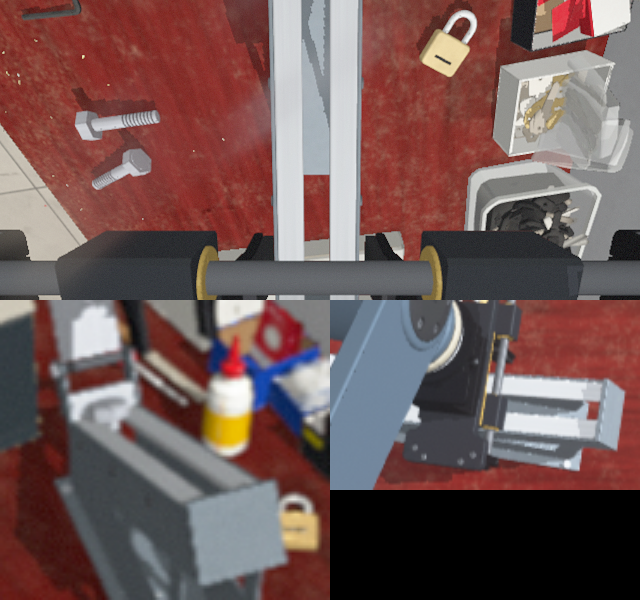

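The first bolt has slid down: its head is at the stop at (100,410) in the scene crop, and the mouth is clear. Next is bolt C.

```bash
python3 - <<'E'
from plan import *
s=read_state()
b=[np.array([.3311,-.311]),np.array([-.942,-.335])]
print(graspP(b,.1)); plan(graspP(b,.1),down(-b[1]),s)
E
```

```text
[ 0.343346 -0.306645  0.1     ]
plan [-0.119 -0.788  0.653] [0.263 0.443 1.33 ] rows 9.0
```

{"name": "step_arm", "arguments": {
  "steps": [
    [-0.06,-0.3,0.0,0.15,0.25,0.75,0],
    [-0.06,-0.3,0.0,0.15,0.25,0.75,0],
    [-0.08,-0.6,0.3,0.15,0.25,0.75,0],
    [-0.08,-0.6,0.3,0.15,0.25,0.75,0],
    [-0.08,-0.6,0.3,0.15,0.25,0.75,0],
    [-0.08,-0.6,0.3,0.15,0.25,0.75,0]
  ]
}}

```text
time_s: 14.5
position: [0.4013, -0.2652, 0.1911]
tcp_rot: [[0.696, 0.713, -0.086], [0.699, -0.7, -0.147], [-0.165, 0.042, -0.985]]
force: [-0.8, 0.0, -0.6]
opening: 0.496
grasp_force: 0.0
```

```bash
python3 - <<'E'
from plan import *
s=read_state(); print(s["position"])
b=[np.array([.3311,-.311]),np.array([-.942,-.335])]
plan(graspP(b,.1),down(-b[1]),s)
E
```

```text
[ 0.40126902 -0.26520538  0.19113283]
plan [-0.181 -0.054  0.336] [0.101 0.196 0.57 ] rows 3.8
```

{"name": "step_arm", "arguments": {
  "steps": [
    [-0.181,-0.054,0.336,0.1,0.196,0.57,0],
    [-0.181,-0.054,0.336,0.1,0.196,0.57,0],
    [-0.181,-0.054,0.336,0.1,0.196,0.57,0],
    [-0.181,-0.054,0.336,0.1,0.196,0.57,0],
    [-0.181,-0.054,0.336,0.1,0.196,0.57,0],
    [-0.181,-0.054,0.336,0.1,0.196,0.57,0]
  ]
}}

```text
time_s: 15.0
position: [0.3517, -0.3098, 0.1035]
tcp_rot: [[0.939, 0.344, 0.009], [0.344, -0.939, -0.008], [0.006, 0.011, -1.0]]
force: [-1.5, -0.2, 0.4]
opening: 0.5
grasp_force: 0.0
```

```bash
python3 - <<'E'
from plan import *
s=read_state(); print(s["position"],s["opening"])
b=[np.array([.3311,-.311]),np.array([-.942,-.335])]
plan(graspP(b,.005),down(-b[1]),s)
# lateral check: head centre in the wrist view against prediction
c=capture("wrist"); W=np.eye(4); W[:3,:3]=s["tcp_rot"]; W[:3,3]=s["position"]; W=W@c["T_tool_cam"]
print("pred head",proj(c,[[.3311+.0396,-.311+.0141,.0165]],W).round())
im=c["image"][:235]; hsv=cv2.cvtColor(im,cv2.COLOR_RGB2HSV); m=((hsv[...,1]<90)&(hsv[...,2]>90)).astype(np.uint8)
n,l,st,ce=cv2.connectedComponentsWithStats(m)
for i in range(1,n):
    if st[i,4]>300: print(st[i],ce[i].round())
E
```

```text
[ 0.35165572 -0.3097811   0.10348103] 0.5000279027153055
plan [-0.024 -0.023  0.328] [ 0.014 -0.007  0.012] rows 2.4
pred head [[311. 176.]]
[  526    26   114   209 11685] [599. 162.]
[ 200  101   76  121 3634] [239. 166.]
[ 285  176   49   59 1864] [309. 200.]
```

{"name": "step_arm", "arguments": {
  "steps": [
    [-0.024,-0.022,0.1,0,0,0.01,0.3],
    [-0.024,-0.022,0.15,0,0,0.01,0.3],
    [-0.024,-0.022,0.15,0,0,0.01,0.3],
    [-0.024,-0.022,0.15,0,0,0.01,0.3],
    [-0.024,-0.022,0.15,0,0,0.01,0.3]
  ]
}}

```text
time_s: 15.47
position: [0.3448, -0.3061, 0.06]
tcp_rot: [[0.941, 0.339, 0.012], [0.339, -0.941, -0.011], [0.007, 0.014, -1.0]]
force: [-0.3, -0.3, -0.3]
opening: 0.357
grasp_force: 0.0
```

```bash
python3 - <<'E'
from plan import *
s=read_state(); print(s["position"],s["opening"])
b=[np.array([.3311,-.311]),np.array([-.942,-.335])]
plan(graspP(b,.004),down(-b[1]),s)
E
```

```text
[ 0.34483241 -0.30608613  0.06000006] 0.3571503671577346
plan [-0.007 -0.003  0.187] [ 0.018 -0.009  0.005] rows 1.3
```

{"name": "step_arm", "arguments": {
  "steps": [
    [-0.007,-0.003,0.1,0.015,-0.007,0,0.3],
    [-0.007,-0.003,0.16,0.015,-0.007,0,0.3],
    [-0.007,-0.003,0.187,0.015,-0.007,0,0.3],
    [-0.007,-0.003,0.187,0.015,-0.007,0,0.3],
    [-0.007,-0.003,0.187,0.015,-0.007,0,0.3]
  ]
}}

```text
time_s: 15.88
position: [0.3423, -0.3063, 0.0035]
tcp_rot: [[0.942, 0.337, 0.002], [0.337, -0.942, -0.0], [0.002, 0.001, -1.0]]
force: [0.3, -0.3, -0.1]
opening: 0.351
grasp_force: 0.0
```

{"name": "step_arm", "arguments": {
  "steps": [
    [0,0,0,0,0,0,1],
    [0,0,0,0,0,0,1],
    [0,0,0,0,0,0,1],
    [0,0,0,0,0,0,1],
    [0,0,0,0,0,0,1],
    [0,0,0,0,0,0,1]
  ]
}}

```text
time_s: 16.38
position: [0.3422, -0.3065, 0.0035]
tcp_rot: [[0.942, 0.336, 0.002], [0.336, -0.942, -0.001], [0.002, 0.001, -1.0]]
force: [0.8, -0.3, 6.5]
opening: 0.151
grasp_force: 30.0
```

Gripped. Now lift it and carry it over.

{"name": "step_arm", "arguments": {
  "steps": [
    [0,0,-0.15,0,0,0,1],
    [0,0,-0.9,0,0,-0.7,1],
    [0,0,-0.9,0,0,-0.7,1],
    [0,0,-0.9,0,0,-0.7,1],
    [0,0,-0.9,0,0,-0.7,1],
    [0,0,-0.9,0,0,-0.7,1],
    [0,0,-0.9,0,0,-0.7,1],
    [0,0,-0.9,0,0,-0.7,1]
  ]
}}

```text
time_s: 17.05
position: [0.3432, -0.3086, 0.2778]
tcp_rot: [[0.627, 0.779, 0.008], [0.779, -0.627, -0.009], [-0.002, 0.011, -1.0]]
force: [1.1, -0.8, -0.4]
opening: 0.151
grasp_force: 30.0
```

```bash
python3 - <<'E'
from plan import *
s=read_state(); print(s["position"],s["opening"],s["grasp_force"])
P,R=place(lift=.06,ax=.0099); plan(P,R,s)
E
```

```text
[ 0.34323568 -0.30859066  0.27778488] 0.15064240227983214 29.999952614307404
plan [0.686 0.527 0.141] [-0.112 -0.472 -0.647] rows 6.3
```

{"name": "step_arm", "arguments": {
  "steps": [
    [0.686,0.527,0.0,-0.112,-0.472,-0.647,1],
    [0.686,0.527,0.0,-0.112,-0.472,-0.647,1],
    [0.686,0.527,0.0,-0.112,-0.472,-0.647,1],
    [0.686,0.527,0.0,-0.112,-0.472,-0.647,1],
    [0.686,0.527,0.0,-0.112,-0.472,-0.647,1],
    [0.686,0.527,0.0,-0.112,-0.472,-0.647,1],
    [0.686,0.527,0.1,-0.112,-0.472,-0.647,1],
    [0.686,0.527,0.1,-0.112,-0.472,-0.647,1]
  ]
}}

```text
time_s: 17.72
position: [0.5937, -0.2414, 0.2352]
tcp_rot: [[0.144, 0.987, -0.075], [0.921, -0.161, -0.355], [-0.363, -0.018, -0.932]]
force: [-1.4, 0.3, -4.1]
opening: 0.147
grasp_force: 30.0
```

```bash
cat > chk.py <<'E'
from plan import *
import sys
ax=float(sys.argv[1])
s=read_state(); print(s["position"],s["opening"],s["force"].round(1))
P,R=place(lift=.003,ax=ax); plan(P,R,s)
c=capture("wrist"); W=np.eye(4); W[:3,:3]=s["tcp_rot"]; W[:3,3]=s["position"]; W=W@c["T_tool_cam"]
p=np.load("chute.npy")
for u in (.12,.15):   # slot edges: dark strip between light rails
    a=proj(c,[pt(p,(u,0,0)),pt(p,(u,.03,0)),pt(p,(u,-.03,0))],W); r=int(a[0,1])
    if 0<=r<200:
        g=cv2.GaussianBlur(cv2.cvtColor(c["image"],cv2.COLOR_RGB2GRAY),(3,3),0)[r].astype(float); x0=int(a[0,0])
        gr=np.gradient(g); L=x0-35+np.argmin(gr[x0-35:x0]); Rr=x0+np.argmax(gr[x0:x0+35])
        print("row",r,"model",a[:,0].round(1),"slot edges",L,Rr,"centre",(L+Rr)/2)
im=c["image"][150:235,270:370]; hsv=cv2.cvtColor(im,cv2.COLOR_RGB2HSV)
E
python3 chk.py .0099
```

```text
[ 0.59374126 -0.241386    0.23520292] 0.14715938073284618 [-1.4  0.3 -4.1]
plan [-0.043  0.012  0.191] [-0.02  -0.016  0.012] rows 1.4
row 100 model [325.9 372.5 279.5] slot edges 324 338 centre 331.0
row 147 model [325.3 371.1 279.7] slot edges 306 338 centre 322.0
```

{"name": "step_arm", "arguments": {
  "steps": [
    [-0.043,0.008,0.1,-0.02,-0.016,0.012,1],
    [-0.043,0.008,0.15,-0.02,-0.016,0.012,1],
    [-0.043,0.008,0.18,-0.02,-0.016,0.012,1],
    [-0.043,0.008,0.191,-0.02,-0.016,0.012,1],
    [-0.043,0.008,0.191,-0.02,-0.016,0.012,1],
    [-0.043,0.008,0.191,-0.02,-0.016,0.012,1]
  ]
}}

```text
time_s: 18.27
position: [0.5903, -0.2783, 0.1954]
tcp_rot: [[0.16, 0.986, -0.054], [0.912, -0.168, -0.375], [-0.379, 0.011, -0.925]]
force: [0.9, 0.3, -0.9]
opening: 0.149
grasp_force: 30.0
```

```bash
python3 - <<'E'
from plan import *
s=read_state(); print(s["position"],s["force"],s["moment"])
plan(*place(lift=.002,ax=.0099),s)
E
```

```text
[ 0.59028386 -0.27834335  0.19540298] [ 0.92406105  0.29449962 -0.90598456] [ 0.38026134 -0.14921502 -0.03299546]
plan [0.024 0.001 0.026] [ 0.011  0.006 -0.01 ] rows 0.3
```

{"name": "step_arm", "arguments": {
  "steps": [
    [0.02,-0.002,0.022,0.01,0.005,-0.01,1],
    [0.02,-0.002,0.022,0.01,0.005,-0.01,1],
    [0.02,-0.002,0.022,0.01,0.005,-0.01,0],
    [0.02,-0.002,0.022,0.01,0.005,-0.01,0],
    [0.02,-0.002,0.022,0.01,0.005,-0.01,0],
    [0.02,-0.002,0.022,0.01,0.005,-0.01,0],
    [0.02,-0.002,0.022,0.01,0.005,-0.01,0],
    [0.02,-0.002,0.022,0.01,0.005,-0.01,0]
  ]
}}

```text
time_s: 18.93
position: [0.5905, -0.275, 0.1865]
tcp_rot: [[0.152, 0.987, -0.061], [0.914, -0.163, -0.37], [-0.375, 0.001, -0.927]]
force: [-0.4, 0.6, 0.9]
opening: 0.472
grasp_force: 0.0
```

{"name": "step_arm", "arguments": {
  "steps": [
    [0,0,-0.3,0,0,0,0],
    [0,0,-0.3,0,0,0,0],
    [0,0,-0.3,0,0,0,0],
    [0,0,-0.3,0,0,0,0],
    [0,0,-0.3,0,0,0,0]
  ]
}}

```text
time_s: 19.35
position: [0.5958, -0.2415, 0.27]
tcp_rot: [[0.151, 0.987, -0.06], [0.914, -0.163, -0.37], [-0.375, 0.001, -0.927]]
force: [-0.3, -0.2, 0.3]
opening: 0.498
grasp_force: 0.0
```

```bash
python3 - <<'E'
from plan import *
s=read_state(); print(s["position"],s["opening"])
c=capture("wrist"); S=capture("scene"); T=capture("top"); p=np.load("chute.npy")
np.save("scene2.npy",S["image"])
for b in bolts(T): print("T",b)
plan([.42,-.27,.25],down([-1,.07]),s)
# brightness along the slot centre line, wrist and scene views
W=np.eye(4); W[:3,:3]=s["tcp_rot"]; W[:3,3]=s["position"]; W=W@c["T_tool_cam"]
for nm,cc,WW in (("wrist",c,W),("scene",S,None)):
    o=[]
    for u in np.arange(.0,.29,.015):
        x,y=proj(cc,pt(p,(u,0,.006)),WW)[0]
        o.append(int(cc["image"][int(y),int(x)].mean()) if 0<=x<640 and 0<=y<232 else -1)
    print(nm,o)
E
```

```text
[ 0.59580195 -0.24145352  0.26998209] 0.4984356248899159
T (array([ 0.3677, -0.2476]), array([ 0.998, -0.067]), 0.086, 0.035, 0.015, 348)
plan [-0.151 -0.563  0.132] [-0.406  0.372 -2.091] rows 13.6
wrist [-1, -1, -1, -1, -1, 172, 175, 168, 147, 179, 177, 176, 177, 85, 84, 73, -1, -1, -1, -1]
scene [131, 189, 195, 172, 176, 155, 114, 119, 120, 126, 113, 117, 108, 127, 118, 121, 121, 113, 113, 123]
```

Two heads now lie at the low end. Now the last bolt, B.

{"name": "step_arm", "arguments": {
  "steps": [
    [-0.08,-0.35,0.0,-0.2,0.18,-0.9,0],
    [-0.08,-0.35,0.0,-0.2,0.18,-0.9,0],
    [-0.08,-0.35,0.0,-0.2,0.18,-0.9,0],
    [-0.08,-0.35,0.0,-0.2,0.18,-0.9,0],
    [-0.08,-0.35,0.0,-0.2,0.18,-0.9,0],
    [-0.08,-0.35,0.0,-0.2,0.18,-0.9,0],
    [-0.08,-0.35,0.0,-0.2,0.18,-0.9,0]
  ]
}}

```text
time_s: 20.08
position: [0.4874, -0.2477, 0.2777]
tcp_rot: [[-0.527, 0.847, 0.06], [0.823, 0.527, -0.21], [-0.21, -0.062, -0.976]]
force: [0.5, -0.4, -0.3]
opening: 0.5
grasp_force: 0.0
```

```bash
python3 - <<'E'
from plan import *
s=read_state(); print(s["position"],s["joint_positions"].round(1))
b=[np.array([.3677,-.2476]),np.array([.998,-.067])]
print(graspP(b,.1)); plan(graspP(b,.1),down(-b[1]),s)
E
```

```text
[ 0.48740533 -0.24771749  0.2776718 ] [-34.   16.9  95.4  -9.5  58.3 -61.9]
[ 0.354726 -0.246729  0.1     ]
plan [ 0.36  -0.337  0.551] [-0.2    0.212 -1.193] rows 7.7
```

{"name": "step_arm", "arguments": {
  "steps": [
    [0.33,-0.31,0.45,-0.17,0.18,-0.98,0.2],
    [0.33,-0.31,0.45,-0.17,0.18,-0.98,0.2],
    [0.33,-0.31,0.45,-0.17,0.18,-0.98,0.2],
    [0.33,-0.31,0.45,-0.17,0.18,-0.98,0.2],
    [0.33,-0.31,0.45,-0.17,0.18,-0.98,0.2],
    [0.33,-0.31,0.45,-0.17,0.18,-0.98,0.2],
    [0.33,-0.31,0.45,-0.17,0.18,-0.98,0.2]
  ]
}}

```text
time_s: 20.67
position: [0.3636, -0.2418, 0.1293]
tcp_rot: [[-0.973, 0.232, 0.02], [0.231, 0.973, -0.022], [-0.025, -0.016, -1.0]]
force: [1.3, 0.4, 0.1]
opening: 0.397
grasp_force: 0.0
```

```bash
python3 - <<'E'
from plan import *
s=read_state(); print(s["position"])
bs=wbolts(); print(bs)
b=[np.array([.3677,-.2476]),np.array([.998,-.067])]
plan(graspP(b,.1),down(-b[1]),s)
E
```

```text
[ 0.36360286 -0.24177206  0.12931052]
[(array([ 0.3602, -0.2468]), array([ 0.998, -0.06 ]), 0.08, 0.036, 0.015, 2303)]
plan [ 0.027 -0.021  0.097] [-0.024  0.03  -0.212] rows 1.4
```

{"name": "step_arm", "arguments": {
  "steps": [
    [0.027,-0.02,0.1,-0.024,0.03,-0.212,0.2],
    [0.027,-0.02,0.15,-0.024,0.03,-0.212,0.2],
    [0.027,-0.02,0.23,-0.024,0.03,-0.212,0.2],
    [0.027,-0.02,0.23,-0.024,0.03,-0.212,0.2],
    [0.027,-0.02,0.23,-0.024,0.03,-0.212,0.2]
  ]
}}

```text
time_s: 21.13
position: [0.3577, -0.2475, 0.0616]
tcp_rot: [[-0.998, 0.069, 0.003], [0.069, 0.998, -0.002], [-0.003, -0.002, -1.0]]
force: [-0.2, 0.1, 0.2]
opening: 0.399
grasp_force: 0.0
```

```bash
python3 - <<'E'
from plan import *
s=read_state(); print(s["position"])
b=[np.array([.3677,-.2476]),np.array([.998,-.067])]
plan(graspP(b,.004),down(-b[1]),s)
E
```

```text
[ 0.35770688 -0.24749647  0.06156226]
plan [0.011 0.002 0.192] [-0.002  0.004 -0.002] rows 1.4
```

{"name": "step_arm", "arguments": {
  "steps": [
    [0.008,0.002,0.1,0,0,0,0.2],
    [0.008,0.002,0.16,0,0,0,0.2],
    [0.008,0.002,0.19,0,0,0,0.2],
    [0.008,0.002,0.19,0,0,0,0.2],
    [0.008,0.002,0.19,0,0,0,0.2]
  ]
}}

```text
time_s: 21.55
position: [0.3567, -0.2482, 0.0062]
tcp_rot: [[-0.998, 0.067, 0.006], [0.067, 0.998, -0.005], [-0.006, -0.005, -1.0]]
force: [0.4, 0.6, 0.3]
opening: 0.403
grasp_force: 0.0
```

{"name": "step_arm", "arguments": {
  "steps": [
    [0,0,0,0,0,0,1],
    [0,0,0,0,0,0,1],
    [0,0,0,0,0,0,1],
    [0,0,0,0,0,0,1],
    [0,0,0,0,0,0,1],
    [0,0,0,0,0,0,1],
    [0,0,0,0,0,0,1]
  ]
}}

```text
time_s: 22.13
position: [0.3567, -0.2483, 0.0061]
tcp_rot: [[-0.998, 0.067, 0.006], [0.067, 0.998, -0.006], [-0.007, -0.005, -1.0]]
force: [-0.3, 0.7, 5.7]
opening: 0.14
grasp_force: 30.1
```

{"name": "step_arm", "arguments": {
  "steps": [
    [0,0,-0.15,0,0,0,1],
    [0,0,-0.9,0,0,0.95,1],
    [0,0,-0.9,0,0,0.95,1],
    [0,0,-0.9,0,0,0.95,1],
    [0,0,-0.9,0,0,0.95,1],
    [0,0,-0.9,0,0,0.95,1],
    [0,0,-0.9,0,0,0.95,1],
    [0,0,-0.9,0,0,0.95,1]
  ]
}}

```text
time_s: 22.8
position: [0.3569, -0.2488, 0.2804]
tcp_rot: [[-0.685, 0.728, 0.013], [0.728, 0.685, -0.014], [-0.019, -0.0, -1.0]]
force: [0.7, -0.5, -1.2]
opening: 0.14
grasp_force: 30.0
```

```bash
python3 - <<'E'
from plan import *
s=read_state(); print(s["position"],s["opening"],s["grasp_force"])
plan(*place(lift=.06,ax=.009),s)
E
```

```text
[ 0.35687633 -0.24881126  0.28036457] 0.13993417379380685 29.987172782421112
plan [-0.54   0.583  0.153] [ 0.236 -0.432  1.154] rows 7.9
```

{"name": "step_arm", "arguments": {
  "steps": [
    [-0.5,0.54,0.0,0.2,-0.37,0.98,1],
    [-0.5,0.54,0.0,0.2,-0.37,0.98,1],
    [-0.5,0.54,0.0,0.2,-0.37,0.98,1],
    [-0.5,0.54,0.0,0.2,-0.37,0.98,1],
    [-0.5,0.54,0.0,0.2,-0.37,0.98,1],
    [-0.5,0.54,0.0,0.2,-0.37,0.98,1],
    [-0.5,0.54,0.0,0.2,-0.37,0.98,1],
    [-0.5,0.54,0.0,0.2,-0.37,0.98,1]
  ]
}}

```text
time_s: 23.47
position: [0.5773, -0.2423, 0.2731]
tcp_rot: [[0.012, 0.999, -0.037], [0.948, -0.023, -0.318], [-0.319, -0.032, -0.947]]
force: [-1.7, 0.4, -1.1]
opening: 0.141
grasp_force: 30.0
```

```bash
python3 - <<'E'
from plan import *
s=read_state(); print(s["position"])
plan(*place(lift=.04,ax=.0073),s)
E
```

```text
[ 0.5772917  -0.24233296  0.2730929 ]
plan [0.012 0.063 0.175] [ 0.025 -0.073  0.183] rows 1.3
```

{"name": "step_arm", "arguments": {
  "steps": [
    [0.012,0.062,0.1,0.025,-0.073,0.183,1],
    [0.012,0.062,0.17,0.025,-0.073,0.183,1],
    [0.012,0.062,0.17,0.025,-0.073,0.183,1],
    [0.012,0.062,0.17,0.025,-0.073,0.183,1]
  ]
}}

```text
time_s: 23.8
position: [0.5905, -0.2565, 0.2232]
tcp_rot: [[0.149, 0.987, -0.065], [0.916, -0.163, -0.367], [-0.373, -0.005, -0.928]]
force: [-0.3, -0.5, -0.5]
opening: 0.143
grasp_force: 30.0
```

```bash
python3 chk.py .0073
```

```text
[ 0.59053973 -0.25654574  0.22320105] 0.14254287794399828 [-0.3 -0.5 -0.5]
plan [-0.008  0.013  0.127] [-0.005 -0.002  0.004] rows 0.9
row 81 model [325.5 376.3 274.7] slot edges 321 339 centre 330.0
row 133 model [325.2 375.  275.4] slot edges 304 338 centre 321.0
```

{"name": "step_arm", "arguments": {
  "steps": [
    [-0.008,0.01,0.08,0,0,0,1],
    [-0.008,0.01,0.11,0,0,0,1],
    [-0.008,0.01,0.125,0,0,0,1],
    [-0.008,0.01,0.125,0,0,0,1],
    [-0.008,0.01,0.125,0,0,0,1]
  ]
}}

```text
time_s: 24.27
position: [0.5929, -0.2743, 0.1937]
tcp_rot: [[0.154, 0.986, -0.058], [0.914, -0.165, -0.371], [-0.375, 0.004, -0.927]]
force: [0.2, 0.5, -0.2]
opening: 0.142
grasp_force: 30.0
```

```bash
python3 - <<'E'
from plan import *
s=read_state(); print(s["position"],s["force"],s["moment"])
plan(*place(lift=.002,ax=.0073),s)
E
```

```text
[ 0.59289281 -0.27425088  0.1937348 ] [ 0.22521782  0.51463489 -0.18161234] [ 0.28096574 -0.17547505  0.02644628]
plan [ 0.008 -0.005  0.018] [ 0.004  0.001 -0.003] rows 0.1
```

{"name": "step_arm", "arguments": {
  "steps": [
    [0.006,-0.006,0.016,0,0,0,1],
    [0.006,-0.006,0.016,0,0,0,1],
    [0.006,-0.006,0.016,0,0,0,0],
    [0.006,-0.006,0.016,0,0,0,0],
    [0.006,-0.006,0.016,0,0,0,0],
    [0.006,-0.006,0.016,0,0,0,0],
    [0.006,-0.006,0.016,0,0,0,0],
    [0.006,-0.006,0.016,0,0,0,0]
  ]
}}

```text
time_s: 24.93
position: [0.5913, -0.274, 0.1879]
tcp_rot: [[0.154, 0.986, -0.059], [0.914, -0.165, -0.371], [-0.375, 0.004, -0.927]]
force: [0.0, -0.1, 0.9]
opening: 0.467
grasp_force: 0.0
```

{"name": "step_arm", "arguments": {
  "steps": [
    [0,0,-0.3,0,0,0,0],
    [0,0,-0.3,0,0,0,0],
    [0,0,-0.3,0,0,0,0],
    [0,0,-0.3,0,0,0,0],
    [0,0,-0.3,0,0,0,0]
  ]
}}

```text
time_s: 25.35
position: [0.5965, -0.2404, 0.2715]
tcp_rot: [[0.154, 0.986, -0.058], [0.914, -0.164, -0.371], [-0.375, 0.004, -0.927]]
force: [0.0, 0.4, -0.2]
opening: 0.501
grasp_force: 0.0
```

```bash
python3 - <<'E'
from plan import *
s=read_state(); print(s["position"],s["opening"],s["joint_positions"].round(1))
S=capture("scene"); p=np.load("chute.npy")
print("T",bolts(capture("top")))
o=[]
for u in np.arange(.0,.29,.0075):
    x,y=proj(S,pt(p,(u,0,.006)))[0]; o.append(int(S["image"][int(y),int(x)].mean()))
print(o)
# knob pose plan: tool x level & square to the hinge, downhill, grip across the barrel's ends
yv=frame(p)[0][:,1]; print("chute y",yv, "knob",pt(p,knob(1.6)))
e=np.r_[np.cos(p[2]),np.sin(p[2]),0]
k=pt(p,knob(1.6)); plan(k+[0,0,.06],down(-e),s)
E
```

```text
[ 0.59647338 -0.2403727   0.27150512] 0.5012470304398365 [-21.7  28.5  79.6 -23.2  68.5  -4.2]
T []
[140, 151, 163, 190, 195, 194, 193, 193, 185, 188, 191, 191, 185, 168, 155, 115, 119, 133, 126, 117, 115, 126, 120, 115, 110, 124, 127, 121, 117, 111, 122, 128, 124, 116, 112, 117, 114, 123, 125]
chute y [ 0.98638623 -0.16444517  0.        ] knob [0.6391716  0.01315273 0.25195082]
plan [ 0.744  0.002 -0.446] [ 0.005  0.49  -0.001] rows 6.2
```

All three heads fill the row (bright to u≈0.105) and the desk is clear of bolts. Before reaching for the knob I need the height of the beige machine beside it, so I'll plane-sweep the first two images for it.

```bash
python3 - <<'E'
from plan import *
T,S=capture("top"),capture("scene")
t=cv2.imread("pics/top0.png",0); sc=cv2.imread("pics/scene0.png",0); T["image"]=S["image"]=np.zeros((400,640,3))
def sweep(u0,u1,v0,v1):
    uu,vv=np.meshgrid(np.arange(u0,u1),np.arange(v0,v1)); a=t[v0:v1,u0:u1].astype(np.float32); r=[]
    for z in np.arange(0,.42,.02):
        q=proj(S,np.array([toworld(T,(x,y),z) for x,y in zip(uu.ravel(),vv.ravel())])).astype(np.float32).reshape(*uu.shape,2)
        b=cv2.remap(sc,q[...,0],q[...,1],cv2.INTER_LINEAR).astype(np.float32)
        r.append(round(float(np.corrcoef(a.ravel(),b.ravel())[0,1]),2))
    print((u0,v0),r)
sweep(200,235,160,190); sweep(150,225,160,180); sweep(85,160,160,185); sweep(178,215,132,165)
for z in (.1,.2,.3): print(z,toworld(T,(217,171),z).round(3))
E
```

```text
(200, 160) [0.39, 0.41, 0.3, 0.15, 0.18, 0.33, 0.44, 0.78, 0.83, 0.62, 0.37, 0.27, 0.22, 0.19, 0.02, 0.59, 0.48, 0.34, 0.29, 0.13, 0.29]
(150, 160) [0.37, 0.21, 0.05, 0.03, 0.05, 0.1, 0.18, 0.46, 0.72, 0.86, 0.53, 0.2, 0.03, -0.01, 0.14, 0.36, 0.43, 0.31, 0.18, 0.34, 0.34]
(85, 160) [0.31, 0.27, 0.31, 0.31, 0.55, 0.69, 0.68, 0.52, 0.68, 0.77, 0.42, 0.07, -0.23, -0.58, -0.53, -0.3, 0.12, 0.22, 0.33, 0.48, 0.2]
(178, 132) [-0.31, -0.39, 0.03, 0.42, 0.43, 0.4, 0.39, 0.41, 0.44, 0.44, 0.57, 0.8, 0.6, 0.35, -0.35, 0.49, -0.15, -0.74, -0.49, 0.36, 0.38]
0.1 [ 0.604 -0.003  0.1  ]
0.2 [ 0.589 -0.021  0.2  ]
0.3 [ 0.574 -0.039  0.3  ]
```

The machine top is at about 0.17 m, so the gripper body (at 0.29 m or higher) clears it. Moving above the knob.

{"name": "step_arm", "arguments": {
  "steps": [
    [0.72,0,-0.5,0,0.49,0,-0.2],
    [0.72,0,-0.5,0,0.49,0,-0.2],
    [0.72,0,-0.5,0,0.49,0,-0.2],
    [0.72,0,-0.5,0,0.49,0,-0.2],
    [0.72,0,-0.5,0,0.49,0,-0.2],
    [0.72,0,-0.5,0,0.49,0,-0.2],
    [0.72,0,-0.5,0,0.49,0,-0.2],
    [0.72,0,-0.5,0,0.49,0,-0.2]
  ]
}}

```text
time_s: 26.22
position: [0.6389, 0.0157, 0.3291]
tcp_rot: [[0.161, 0.987, 0.003], [0.987, -0.161, 0.001], [0.001, 0.003, -1.0]]
force: [0.0, -0.1, 1.0]
opening: 0.601
grasp_force: 0.0
```

```bash
python3 - <<'E'
from plan import *
s=read_state(); print(s["position"],s["opening"],s["joint_positions"].round(1)); p=np.load("chute.npy")
e=np.r_[np.cos(p[2]),np.sin(p[2]),0]; k=pt(p,knob(1.6))
plan(k+[0,.001,-.006],down(-e),s)
c=capture("wrist"); W=np.eye(4); W[:3,:3]=s["tcp_rot"]; W[:3,3]=s["position"]; W=W@c["T_tool_cam"]
im=c["image"][:,:,::-1].copy()
for q in (k,k+.015*frame(p)[0][:,1],k-.015*frame(p)[0][:,1]):
    u=proj(c,q,W)[0]; print(u.round(1)); cv2.circle(im,tuple(int(v) for v in u),3,(0,255,0),-1)
cv2.imwrite("pics/w8.png",im)
E
```

```text
[0.6389085  0.0156501  0.32906315] 0.6006522375301665 [-8.6 25.6 71.7  0.1 82.5  0.6]
plan [-0.005  0.001  0.277] [ 0.004 -0.002  0.005] rows 2.0
[319.1 213. ]
[340.2 213.1]
[298. 213.]
```

View pics/w8.png

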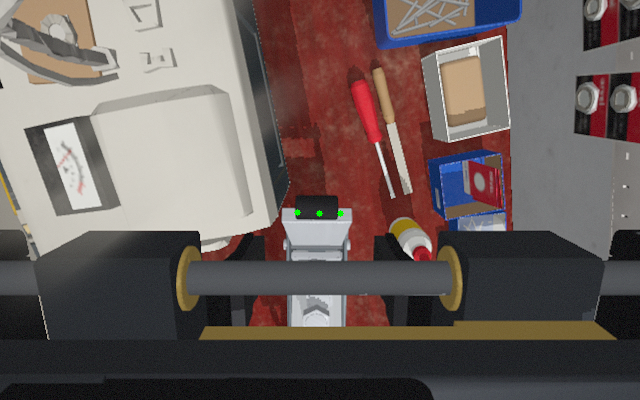

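The wrist view shows the knob centred at (317,208), about 3.5 mm further along tool x than the model. I'll descend and pinch its ends.

{"name": "step_arm", "arguments": {
  "steps": [
    [0.006,-0.003,0.1,0,0,0,-0.2],
    [0.006,-0.003,0.18,0,0,0,-0.2],
    [0.006,-0.003,0.23,0,0,0,-0.2],
    [0.006,-0.003,0.275,0,0,0,-0.2],
    [0.006,-0.003,0.275,0,0,0,-0.2],
    [0.006,-0.003,0.275,0,0,0,-0.2]
  ]
}}

```text
time_s: 26.77
position: [0.6373, 0.0125, 0.245]
tcp_rot: [[0.167, 0.986, -0.001], [0.986, -0.167, -0.0], [-0.0, -0.001, -1.0]]
force: [1.2, 0.2, -0.6]
opening: 0.597
grasp_force: 0.0
```

{"name": "step_arm", "arguments": {
  "steps": [
    [0,0,0,0,0,0,1],
    [0,0,0,0,0,0,1],
    [0,0,0,0,0,0,1],
    [0,0,0,0,0,0,1],
    [0,0,0,0,0,0,1],
    [0,0,0,0,0,0,1],
    [0,0,0,0,0,0,1],
    [0,0,0,0,0,0,1]
  ]
}}

```text
time_s: 27.43
position: [0.6374, 0.0151, 0.2471]
tcp_rot: [[0.165, 0.986, 0.002], [0.986, -0.165, 0.001], [0.001, 0.001, -1.0]]
force: [-3.4, 2.2, 4.8]
opening: 0.335
grasp_force: 30.0
```

The knob is gripped (opening 0.335, 30 N). I'll compute the arc rows in tool axes, starting at about 0.8 rad/s.

```bash
python3 - <<'E'
import numpy as np
def arc(a): a=np.radians(a); return .155*np.array([-np.cos(a),-np.sin(a)])
f=119.67
for a0,a1 in ((f,88),(88,60),(60,40),(40,28)):
    print(a0,a1,[tuple(((arc(a)-arc(a0))/.3).round(3)) for a in np.linspace(a0,a1,9)[1:]])
E
```

```text
119.67 88 [(np.float64(-0.032), np.float64(-0.017)), (np.float64(-0.064), np.float64(-0.031)), (np.float64(-0.098), np.float64(-0.043)), (np.float64(-0.132), np.float64(-0.053)), (np.float64(-0.167), np.float64(-0.06)), (np.float64(-0.202), np.float64(-0.065)), (np.float64(-0.238), np.float64(-0.067)), (np.float64(-0.274), np.float64(-0.067))]
88 60 [(np.float64(-0.031), np.float64(0.002)), (np.float64(-0.063), np.float64(0.006)), (np.float64(-0.094), np.float64(0.012)), (np.float64(-0.124), np.float64(0.02)), (np.float64(-0.154), np.float64(0.029)), (np.float64(-0.184), np.float64(0.041)), (np.float64(-0.213), np.float64(0.054)), (np.float64(-0.24), np.float64(0.069))]
60 40 [(np.float64(-0.019), np.float64(0.012)), (np.float64(-0.038), np.float64(0.024)), (np.float64(-0.056), np.float64(0.038)), (np.float64(-0.074), np.float64(0.052)), (np.float64(-0.091), np.float64(0.067)), (np.float64(-0.107), np.float64(0.082)), (np.float64(-0.123), np.float64(0.098)), (np.float64(-0.137), np.float64(0.115))]
40 28 [(np.float64(-0.009), np.float64(0.01)), (np.float64(-0.017), np.float64(0.021)), (np.float64(-0.025), np.float64(0.032)), (np.float64(-0.033), np.float64(0.043)), (np.float64(-0.04), np.float64(0.055)), (np.float64(-0.047), np.float64(0.066)), (np.float64(-0.054), np.float64(0.078)), (np.float64(-0.06), np.float64(0.09))]
```

{"name": "step_arm", "arguments": {
  "steps": [
    [-0.032,0,-0.017,0,0,0,1],
    [-0.064,0,-0.031,0,0,0,1],
    [-0.098,0,-0.043,0,0,0,1],
    [-0.132,0,-0.053,0,0,0,1],
    [-0.167,0,-0.06,0,0,0,1],
    [-0.202,0,-0.065,0,0,0,1],
    [-0.238,0,-0.067,0,0,0,1],
    [-0.274,0,-0.067,0,0,0,1]
  ]
}}

```text
time_s: 28.1
position: [0.6236, -0.0667, 0.2684]
tcp_rot: [[0.164, 0.986, 0.002], [0.986, -0.164, 0.0], [0.001, 0.002, -1.0]]
force: [-6.6, 1.3, 8.5]
opening: 0.335
grasp_force: 30.0
```

{"name": "step_arm", "arguments": {
  "steps": [
    [-0.031,0,0.002,0,0,0,1],
    [-0.063,0,0.006,0,0,0,1],
    [-0.094,0,0.012,0,0,0,1],
    [-0.124,0,0.02,0,0,0,1],
    [-0.154,0,0.029,0,0,0,1],
    [-0.184,0,0.041,0,0,0,1],
    [-0.213,0,0.054,0,0,0,1],
    [-0.24,0,0.069,0,0,0,1]
  ]
}}

```text
time_s: 28.77
position: [0.611, -0.1412, 0.2482]
tcp_rot: [[0.164, 0.986, 0.0], [0.986, -0.164, -0.007], [-0.006, 0.001, -1.0]]
force: [-8.9, -3.5, 11.1]
opening: 0.331
grasp_force: 30.0
```

{"name": "step_arm", "arguments": {
  "steps": [
    [-0.019,0,0.012,0,0,0,1],
    [-0.038,0,0.024,0,0,0,1],
    [-0.056,0,0.038,0,0,0,1],
    [-0.074,0,0.052,0,0,0,1],
    [-0.091,0,0.067,0,0,0,1],
    [-0.107,0,0.082,0,0,0,1],
    [-0.123,0,0.098,0,0,0,1],
    [-0.137,0,0.115,0,0,0,1]
  ]
}}

```text
time_s: 29.43
position: [0.6038, -0.1834, 0.2129]
tcp_rot: [[0.164, 0.986, -0.001], [0.986, -0.164, -0.009], [-0.009, 0.0, -1.0]]
force: [-9.6, -8.3, 8.6]
opening: 0.339
grasp_force: 30.0
```

{"name": "step_arm", "arguments": {
  "steps": [
    [-0.009,0,0.01,0,0,0,1],
    [-0.017,0,0.021,0,0,0,1],
    [-0.025,0,0.032,0,0,0,1],
    [-0.033,0,0.043,0,0,0,1],
    [-0.04,0,0.055,0,0,0,1],
    [-0.047,0,0.066,0,0,0,1],
    [-0.054,0,0.078,0,0,0,1],
    [-0.06,0,0.09,0,0,0,1]
  ]
}}

```text
time_s: 30.1
position: [0.6007, -0.2017, 0.1853]
tcp_rot: [[0.164, 0.987, -0.002], [0.986, -0.164, -0.01], [-0.01, -0.0, -1.0]]
force: [-9.7, -9.2, 5.9]
opening: 0.334
grasp_force: 30.0
```

{"name": "step_arm", "arguments": {
  "steps": [
    [0,0,0,0,0,0,1],
    [0,0,0,0,0,0,1],
    [0,0,0,0,0,0,1]
  ]
}}

```text
time_s: 30.35
position: [0.6007, -0.2017, 0.1852]
tcp_rot: [[0.164, 0.987, -0.002], [0.986, -0.164, -0.01], [-0.01, -0.0, -1.0]]
force: [-9.4, -9.7, 6.1]
opening: 0.336
grasp_force: 30.0
```

{"name": "step_arm", "arguments": {
  "steps": [
    [-0.002,0,0.004,0,0,0,1],
    [-0.003,0,0.008,0,0,0,1],
    [-0.003,0,0.008,0,0,0,1],
    [-0.003,0,0.008,0,0,0,1]
  ]
}}

```text
time_s: 30.68
position: [0.6005, -0.2029, 0.183]
tcp_rot: [[0.164, 0.987, -0.002], [0.986, -0.164, -0.01], [-0.011, -0.0, -1.0]]
force: [-9.3, -10.2, 5.3]
opening: 0.338
grasp_force: 30.0
```

{"name": "step_arm", "arguments": {
  "steps": [
    [-0.002,0,0.006,0,0,0,1],
    [-0.003,0,0.01,0,0,0,1],
    [-0.003,0,0.01,0,0,0,1],
    [-0.003,0,0.01,0,0,0,1]
  ]
}}

```text
time_s: 31.02
position: [0.6003, -0.2041, 0.1804]
tcp_rot: [[0.163, 0.987, -0.002], [0.986, -0.163, -0.011], [-0.011, -0.0, -1.0]]
force: [-10.5, -11.2, 8.9]
opening: 0.337
grasp_force: 30.0
```

{"name": "step_arm", "arguments": {
  "steps": [
    [-0.002,0,0.006,0,0,0,1],
    [-0.003,0,0.01,0,0,0,1],
    [-0.003,0,0.01,0,0,0,1],
    [-0.003,0,0.01,0,0,0,1]
  ]
}}

```text
time_s: 31.35
position: [0.6002, -0.2052, 0.1779]
tcp_rot: [[0.163, 0.987, -0.002], [0.987, -0.163, -0.012], [-0.012, 0.0, -1.0]]
force: [-11.4, -10.1, 9.8]
opening: 0.334
grasp_force: 30.0
```

The travel equals about 1.7 rad of swing and the force has plateaued, so the cover is on its stop. I'll release and back off upward.

{"name": "step_arm", "arguments": {
  "steps": [
    [0,0,0,0,0,0,-0.3],
    [0,0,0,0,0,0,-0.3],
    [0,0,0,0,0,0,-0.3],
    [0,0,0,0,0,0,-0.3],
    [0,0,0,0,0,0,-0.3],
    [0,0,0,0,0,0,-0.3],
    [0,0,0,0,0,0,-0.3],
    [0,0,0,0,0,0,-0.3]
  ]
}}

```text
time_s: 32.02
position: [0.6031, -0.1985, 0.176]
tcp_rot: [[0.164, 0.986, 0.003], [0.986, -0.164, -0.0], [0.0, 0.003, -1.0]]
force: [-0.5, 0.6, -0.4]
opening: 0.649
grasp_force: 0.0
```

{"name": "step_arm", "arguments": {
  "steps": [
    [0,0,-0.1,0,0,0,-0.3],
    [0,0,-0.2,0,0,0,-0.3],
    [0,0,-0.35,0,0,0,-0.3],
    [0,0,-0.35,0,0,0,-0.3],
    [0,0,-0.35,0,0,0,-0.3],
    [0,0,-0.35,0,0,0,-0.3]
  ]
}}

```text
time_s: 32.52
position: [0.6023, -0.1984, 0.2811]
tcp_rot: [[0.165, 0.986, 0.003], [0.986, -0.165, -0.0], [0.0, 0.003, -1.0]]
force: [-0.2, 0.0, -1.1]
opening: 0.651
grasp_force: 0.0
```

```bash
python3 - <<'E'
from plan import *
s=read_state(); print(s["position"],s["opening"],s["force"].round(1)); p=np.load("chute.npy")
c=capture("wrist"); W=np.eye(4); W[:3,:3]=s["tcp_rot"]; W[:3,3]=s["position"]; W=W@c["T_tool_cam"]
# dark knob blob in the wrist view against the model knob for several angles
hsv=cv2.cvtColor(c["image"],cv2.COLOR_RGB2HSV); m=(hsv[:225,270:370,2]<70).astype(np.uint8)
n,l,st,ce=cv2.connectedComponentsWithStats(m)
for i in range(1,n):
    if st[i,4]>150: print("dark",st[i],ce[i]+[270,0])
for th in (0,.05,.1,.3): print(th,proj(c,pt(p,knob(th)),W)[0].round(1), proj(c,pt(p,(-.014+.124*np.cos(th),0,.044+.124*np.sin(th))),W)[0].round(1))
E
```

```text
[ 0.60231342 -0.19844407  0.28112931] 0.6512251820774607 [-0.2  0.  -1.1]
dark [ 27 190  40  23 860] [316.88837209 200.62093023]
0 [320.2 203.1] [320.1 163.7]
0.05 [320.3 200.3] [320.1 160.7]
0.1 [320.4 196.9] [320.2 157.2]
0.3 [320.7 175.3] [320.4 137.4]
```

{"name": "step_arm", "arguments": {
  "steps": [
    [0,0,-0.3,0,0,0,-0.3],
    [0,0,-0.3,0,0,0,-0.3],
    [-0.5,-0.7,-0.3,0,0,0,-0.3],
    [-0.5,-0.7,-0.3,0,0,0,-0.3],
    [-0.5,-0.7,-0.3,0,0,0,-0.3],
    [-0.5,-0.7,-0.3,0,0,0,-0.3],
    [-0.5,-0.7,-0.3,0,0,0,-0.3],
    [-0.5,-0.7,-0.3,0,0,0,-0.3]
  ]
}}

```text
time_s: 33.23
position: [0.3753, -0.308, 0.3681]
tcp_rot: [[0.164, 0.986, 0.0], [0.986, -0.164, 0.003], [0.003, -0.0, -1.0]]
force: [0.0, -0.5, 0.4]
opening: 0.646
grasp_force: 0.0
```

```bash
python3 - <<'E'
from plan import *
from scipy.optimize import minimize_scalar
s=read_state(); print(s["time_s"],s["position"]); p=np.load("chute.npy")
for nm in ("top","scene"):
    c=capture(nm); hsv=cv2.cvtColor(c["image"],cv2.COLOR_RGB2HSV); u=proj(c,pt(p,knob(0)))[0]
    x,y=int(u[0])-25,int(u[1])-25; m=(hsv[y:y+50,x:x+50,2]<60).astype(np.uint8)
    n,l,st,ce=cv2.connectedComponentsWithStats(m)
    print(nm,[(th,proj(c,pt(p,knob(th)))[0].round(1)) for th in (0,.05,.1,.2)])
    for i in range(1,n):
        if st[i,4]>25: print("dark",st[i],(ce[i]+[x,y]).round(1))
    if nm=="top":
        print(bolts(c)); 
        for b in (.12,.135,.15): print(b,c["image"][tuple(int(v) for v in proj(c,pt(p,(b,0,.01)))[0][::-1])])
E
```

```text
33.2333 [ 0.37533856 -0.30795619  0.36810018]
top [(0, array([313.7, 163.2])), (0.05, array([311.7, 162.2])), (0.1, array([309.5, 161.3])), (0.2, array([304.5, 159.3]))]
dark [20 17 10 16 91] [311.7 163.5]
[]
0.12 [57 55 58]
0.135 [115 124 131]
0.15 [114 122 130]
scene [(0, array([340.5, 191.9])), (0.05, array([340. , 188.8])), (0.1, array([339.4, 185.6])), (0.2, array([338.1, 179.1]))]
dark [19 23 14  7 71] [340.  192.1]
```

The scene view puts the knob at row 192.1, against 191.9 modelled for fully shut. The desk is clear of bolts and the robot is away.

```bash
python3 -c "
from rig import *
print(hand_in())"
```

```text
the job is handed in; nothing more can be done
None
```

The job is handed in, with no verdict shown: by the camera images, all three bolts found are in the row at the chute's low end and the cover, eased down in the gripper, is shut over them; I steered clear of the oil bottle, padlock and hex key but did not re-measure their positions at the end.

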